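# Load lock cylinders into the pinned nest fixture

## Robot

A 6-joint arm with a two-finger parallel gripper is mounted at the origin on the work surface. World frame = base frame: x ahead of the robot, y to its left, z up, the work surface at z = 0. Lengths are in mm, angles in rad, forces in N, time in s.
With the tool pointing down it reaches from about 325 to 925 mm from the base axis. Payload 3.1 kg.
Tool frame: the origin (TCP) lies on the mounting face of the last link; the fingertips stand 173 mm ahead of it and the grasp point (between the pads) lies 155 mm ahead of it (manip.nose_length is the distance from the TCP to the fingertips, in mm); z points along the fingers, y is the line along which they close (so a half turn about z gives the same grasp; the last joint's range is limited). The gripper opens to 85 mm and grips with 20 to 120 N. Pads are 22 mm wide; open, the fingers measure 114 mm over their backs; the gripper's body (76 mm by 85 mm) begins 54 mm behind the grasp point. The pads swing forward as they close: fully open they stand 13 mm farther back than shut.
Start: joints at [1.172, 0.217, 1.613, -0, 1.311, -0.112], TCP at [176.784, 599.49, 404.7] pointing down, gripper open.
Joint ranges: [-2.75, 2.75], [-0.78, 2.1], [0.31, 2.55], [-1.13, 4.27], [0.13, 2.63], [-2.58, 2.58]. Speed limits (rad/s): [2.79, 2.79, 3.14, 3.14, 3.14, 3.14].

## Interface

Orientations are given as a unit quaternion [w, x, y, z].
In Python, from station import manip gives the robot as it stands.
- The arm moves only by the shell command python3 -m handwheel 'ROWS'. ROWS is JSON, a list of rows, each an object of numbers: "dx", "dy", "dz": the shift along the world's x, y, z in m; "rx", "ry", "rz": the turn, a rotation vector about the world's x, y, z in rad; "jaw": the closure, from -1 (fully open) to 1 (shut). In form: [{"dx": .., "dy": .., "dz": .., "rx": .., "ry": .., "rz": .., "jaw": ..}, ...]. A call has 1 to 20 rows; each row shifts and turns the commanded pose from where the row before left it; what a row does not reach is not made up. A row lasts 1/8 s, in which the tool goes at most 62.5 mm and 10.7 degrees, less where a joint would pass 70% of its speed; a pose out of reach is approached as far as the arm can. A call with a gripper value outside its range is refused whole. The fingers move at their own pace and stop on an object; the grip force is fixed at half the most. Time passes only in rows, so rows that do not move let the fingers close. It gives the time, the measured TCP pose, the force, the opening and the grip force at its end, in the units of the state.
- manip.sense(): the state, without advancing time (a new reading comes with each control period).
- manip.grab_frame(name): name is "scene" or "top" or "wrist"; returns the picture (420x560x3 uint8, red, green, blue); there is no depth.
- manip.camera_info(name): a dict with "intrinsics" (3x3 intrinsics, pixels), "R" (3x3) and "t" (3): a world point X has camera coordinates R X + t. Camera axes: x right, y down, z forward; pixel columns grow to the right and rows downward; lengths in mm; the calibration is good to about 2 mm. A picture is of the moment at which its call begins: read the wrist's pose just before it. camera_info takes no time and is no camera call; for the wrist camera it gives the pose at the moment of the call.
- manip.finish_job(): hands the job in; it is judged then, once.
The state is a dict: "time": time; "qpos": joint angles; "joint_velocities": joint speeds; "tau": joint torques, N m; "tool_pos": TCP position; "tcp_rot": TCP orientation; "force": force on the tool from outside, world axes, zero at the start; "wrist_torque": the same for the moment, N m; "grip_width": finger opening in mm; "grip_force": force on a finger pad.
Only numpy, scipy, OpenCV 4.12 (cv2) and the standard library are available. Lean on these libraries where they do the work, as an engineer would, in place of code of your own. Each camera call takes 0.05 s, during which the arm holds its last target. There are 200 camera calls.

## Task

Load the lock cylinder fixture for the next batch: lift the clamp bar off its two supports and set it aside, lower the aluminium nest plate over the two locating pins until it rests flush on the base, then put every brass lock cylinder from the mat into a pocket of the plate, one in each pocket and fully down on the base (any pocket, any side up). When all are in, lay the clamp bar back across both supports, seated down in their notches and centred, and leave the key bin, brush and screwdriver where they are.

Things in the scene. Friction and masses are not known exactly. Their poses are not given: they have to be found in the camera images.
- fixture: Grey fixture fixed to the bench: base 140 x 260 x 20 mm (x, y, z), origin at the centre of its underside, z up. Two steel locating pins, 10 mm diameter with tapered tips, at x = +-50, y = 0, from z = 20 to 46 mm. Two bar supports, 16 mm thick, at y = +-115 mm: top at z = 42, with a notch 36 mm wide in x between cheeks that rise to z = 52 (56 mm wide over all).
- nest_plate: Loose aluminium plate 130 x 204 x 8 mm (x, y, z), 0.5 kg, flat on the bench; origin: centre of its underside, z up. Two 12 mm through holes at x = +-50, y = 0 for the pins. Six through pockets, 65 (x) by 25 mm (y), at x = 0, y = +-23.5, +-53.5, +-83.5 mm. Central black grip rib 60 mm along x, 14 mm wide in y, from z = 8 to 20 mm. A half turn makes no difference.
- clamp_bar: Loose steel clamp bar, 30 x 250 x 12 mm (x, y, z), about 0.55 kg; origin at the centre of its underside, z up. On its top in the middle a black grip 18 mm wide in x, 60 mm long in y, from z = 12 to 34 mm. At the start it lies across the fixture's two supports, in their notches.
- mat: Thin grey parts mat fixed to the bench, 240 x 190 x 3 mm, origin at the centre of its underside; the lock cylinders wait on it.
- cyl1: Loose brass lock cylinder, a rounded block 60 x 20 x 18 mm (x, y, z), 0.16 kg, with a round key plug in each 20 x 18 mm end face; origin at its centre. Between four and six such cylinders are there; None from the start means that this one is absent.
- cyl2: Loose brass lock cylinder, a rounded block 60 x 20 x 18 mm (x, y, z), 0.16 kg, with a round key plug in each 20 x 18 mm end face; origin at its centre. Between four and six such cylinders are there; None from the start means that this one is absent.
- cyl3: Loose brass lock cylinder, a rounded block 60 x 20 x 18 mm (x, y, z), 0.16 kg, with a round key plug in each 20 x 18 mm end face; origin at its centre. Between four and six such cylinders are there; None from the start means that this one is absent.
- cyl4: Loose brass lock cylinder, a rounded block 60 x 20 x 18 mm (x, y, z), 0.16 kg, with a round key plug in each 20 x 18 mm end face; origin at its centre. Between four and six such cylinders are there; None from the start means that this one is absent.
- cyl5: Loose brass lock cylinder, a rounded block 60 x 20 x 18 mm (x, y, z), 0.16 kg, with a round key plug in each 20 x 18 mm end face; origin at its centre. Between four and six such cylinders are there; None from the start means that this one is absent.
- cyl6: Loose brass lock cylinder, a rounded block 60 x 20 x 18 mm (x, y, z), 0.16 kg, with a round key plug in each 20 x 18 mm end face; origin at its centre. Between four and six such cylinders are there; None from the start means that this one is absent.
- key_bin: Bystander: open blue plastic bin 140 x 100 x 60 mm with key blanks; origin at the centre of its underside.
- chip_brush: Bystander: brush 180 mm long lying on the bench along its own x.
- screwdriver: Bystander: screwdriver 190 mm long lying on the bench along its own x.
Mind the look-alikes: they are no part of the job. Leave any blue look-alike of the cyl4 alone. Leave any green look-alike of the cyl5 alone.

How it is judged:
By the outcome, as a careful person would: the job done as asked, in the order asked, and still so for the second after the job is handed in, with the robot touching nothing.
Of cyl1, cyl2, cyl3, cyl4, cyl5, cyl6 only 4 to 6 are there at a start; the rules pass over those that are not, and their reading is None.
At some moment in a run one of cyl1, cyl2, cyl3, cyl4, cyl5, cyl6 may be knocked a few centimetres aside while the robot is not near it.
Once in a run the grip may slacken for a moment while it holds something.
It also fails if it takes over 210 s, if anything falls off the work surface, if the arm or the gripper's body presses on something with over 40 N, if the wrist force passes 120 N, or if a joint passes its speed limit or range.

## Working session

There is one attempt and no reset: what is moved stays moved. The work goes in short steps, Python scripts to look and compute and a shell command to move; the robot and the scene stay as the last step left them, time stands still between calls to the robot, and variables do not carry over. Pictures are saved under pics/ and viewed, at most 14 in all, crops included, and the job is handed in when it is done.

```bash
ls; mkdir -p pics; python3 - <<'E'
from station import manip
import cv2,numpy as np
print(manip.sense())
for n in("top","scene"):
    im=manip.grab_frame(n); cv2.imwrite(f"pics/{n}0.png",im[:,:,::-1])
    c=manip.camera_info(n); print(n,c)
E
```

```text
pics
{'time': 0.0, 'qpos': array([ 1.17179289e+00,  2.17747151e-01,  1.61494136e+00, -5.27409887e-06,
        1.31125864e+00, -1.12186711e-01]), 'joint_velocities': array([-0.0018963 , -0.00016484,  0.00048239, -0.00152979,  0.00123269,
       -0.00076061]), 'tau': array([ 1.72487355e-03, -3.96837008e+01, -3.03856909e+01, -7.99203008e-05,
        9.81662219e-03, -3.17877641e-05]), 'tool_pos': array([176.62719249, 599.10441315, 403.36833894]), 'tcp_rot': array([-2.95168045e-04,  1.42916539e-01,  9.89734044e-01, -1.13964678e-03]), 'force': array([ 0.00961586, -0.1796714 ,  0.15310995]), 'wrist_torque': array([ 0.01668193, -0.0552091 ,  0.05701506]), 'grip_force': 0.0, 'grip_width': 85.65265475027432}
top {'intrinsics': array([[440.64174448,   0.        , 278.85563118],
       [  0.        , 440.64174448, 204.31916806],
       [  0.        ,   0.        ,   1.        ]]), 'R': array([[-2.95105138e-02, -9.99556801e-01, -3.91548948e-03],
       [-9.93726852e-01,  2.97606770e-02, -1.07801883e-01],
       [ 1.07870633e-01,  7.09638065e-04, -9.94164686e-01]]), 't': array([ -38.56888008,  619.80985906, 1406.65948264])}
scene {'intrinsics': array([[517.85069307,   0.        , 278.36472095],
       [  0.        , 517.85069307, 222.89065516],
       [  0.        ,   0.        ,   1.        ]]), 'R': array([[ 0.86894691,  0.49481115, -0.00965407],
       [ 0.26756039, -0.4860993 , -0.83193684],
       [-0.41634446,  0.72032589, -0.55478635]]), 't': array([-510.1077592 , -155.05734509, 1866.55714746])}
```

View pics/top0.png

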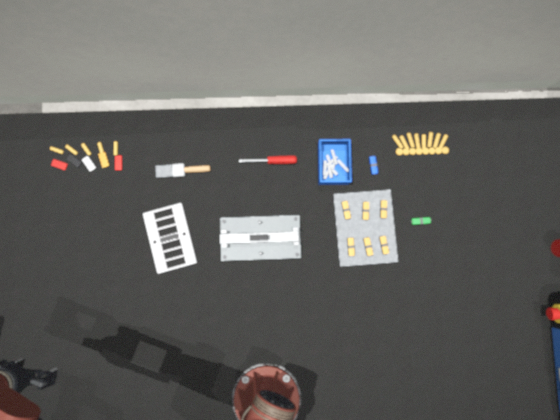

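View pics/scene0.png

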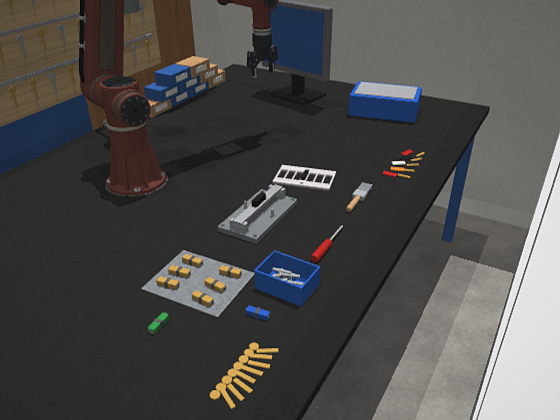

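The top view shows the plate at (170,238), the fixture with the bar at (260,238), and six brass cylinders on the mat around (366,228). The blue and green look-alikes are at (374,165) and (421,221). Next I'll measure these.

```bash
cat > h.py <<'E'
from station import manip
import cv2,numpy as np
from scipy.spatial.transform import Rotation as Ro
def cast(c,uv,z):
    uv=np.atleast_2d(np.asarray(uv,float)); K,R,t=c["intrinsics"],c["R"],c["t"]
    d=np.c_[uv,np.ones(len(uv))]@np.linalg.inv(K).T@R; o=-R.T@t
    return o+d*((z-o[2])/d[:,2])[:,None]
def proj(c,X):
    p=(np.atleast_2d(X)@c["R"].T+c["t"])@c["intrinsics"].T; return p[:,:2]/p[:,2:]
def blobs(im,lo,hi,amin,amax=1e9,k=3,roi=None):
    m=cv2.inRange(cv2.cvtColor(im,cv2.COLOR_RGB2HSV),np.array(lo),np.array(hi))
    if roi: q=np.zeros_like(m); q[roi[1]:roi[3],roi[0]:roi[2]]=1; m=m*q
    m=cv2.morphologyEx(m,cv2.MORPH_CLOSE,np.ones((k,k)))
    return [x for x in cv2.findContours(m,cv2.RETR_EXTERNAL,cv2.CHAIN_APPROX_NONE)[0] if amin<=cv2.contourArea(x)<=amax]
def rect(c,cnt,z):
    "contour -> centre xy, long, short, angle of long side (world deg, mod 180)"
    P=cast(c,cnt.reshape(-1,2),z)[:,:2].astype(np.float32)
    (x,y),(w,h),a=cv2.minAreaRect(P)
    if w<h: w,h,a=h,w,a+90
    return np.round([x,y,w,h,(a+90)%180-90],1)
def shot(n,f=None):
    c=manip.camera_info(n); im=manip.grab_frame(n)
    if f: cv2.imwrite(f"pics/{f}.png",im[:,:,::-1])
    return im,c
def st():
    s=manip.sense(); R=Ro.from_quat(s["tcp_rot"],scalar_first=True).as_matrix()
    y=R[:,1]
    print("t",round(s["time"],2),"tcp",np.round(s["tool_pos"],1),"yaw_y",round(np.degrees(np.arctan2(y[1],y[0])),2),"z",np.round(R[:,2],4),"w",round(s["grip_width"],1),"F",np.round(s["force"],1),"gf",round(s["grip_force"],1),"q",np.round(s["qpos"],2))
    return s,R
E
python3 - <<'E'
from h import *
im=cv2.imread("pics/top0.png")[:,:,::-1].copy(); c=manip.camera_info("top")
print("cyl");[print(rect(c,b,15)) for b in blobs(im,(12,90,90),(32,255,255),60,roi=(330,185,402,270),k=5)]
print("plate");[print(rect(c,b,8)) for b in blobs(im,(0,0,150),(180,60,255),200,roi=(130,190,215,285),k=7)]
print("fix");[print(rect(c,b,20)) for b in blobs(im,(0,0,90),(180,70,255),500,roi=(210,200,310,275),k=7)]
print("bar");[print(rect(c,b,54)) for b in blobs(im,(0,0,215),(180,60,255),100,roi=(210,220,310,255),k=9)]
s,R=st()
w=manip.camera_info("wrist"); print(w, -w["R"].T@w["t"]-s["tool_pos"], R.T@(-w["R"].T@w["t"]-s["tool_pos"]), w["R"]@R)
E
```

```text
cyl
[ 474.  -343.6   54.2   16.    10.2]
[ 476.6 -395.8   54.5   16.8    8.2]
[ 591.4 -342.4   56.4   16.5   -2.9]
[ 595.1 -277.3   55.3   16.1   11.4]
[ 594.6 -400.4   53.4   13.2   -3.1]
plate
[522.2 308.8 210.9 136.9  13.9]
fix
[513.7   8.4 268.2 148.7 -89.8]
bar
[513.2   8.1 252.5 108.5  88.3]
t 0.1 tcp [176.6 599.1 403.5] yaw_y 73.57 z [-9.0e-04 -2.1e-03 -1.0e+00] w 85.4 F [-0.4 -0.1  0. ] gf 0.0 q [ 1.17  0.22  1.61 -0.    1.31 -0.11]
{'intrinsics': array([[316.29793323,   0.        , 277.25115399],
       [  0.        , 316.29793323, 203.17313582],
       [  0.        ,   0.        ,   1.        ]]), 'R': array([[ 0.28150504,  0.95955713, -0.00224141],
       [ 0.91147451, -0.26666743,  0.31321351],
       [ 0.29994855, -0.09021417, -0.94968009]]), 't': array([-623.42105211,  -41.17754314,  379.82294456])} [-77.54668027  22.36034544 -31.2664643 ] [80.69705356 -0.41948435 31.28696277] [[ 1.42473593e-03  9.99998985e-01  2.68574208e-05]
 [-9.49604828e-01  1.36135587e-03 -3.13446673e-01]
 [-3.13446392e-01  4.21074802e-04  9.49605804e-01]]
```

```bash
python3 -m handwheel '[{"dx":0.038,"dy":-0.03,"rz":-0.116,"jaw":-1},{"dx":0.038,"dy":-0.03,"rz":-0.116,"jaw":-1},{"dx":0.038,"dy":-0.03,"rz":-0.116,"jaw":-1},{"dx":0.038,"dy":-0.03,"rz":-0.116,"jaw":-1},{"dx":0.038,"dy":-0.03,"rz":-0.116,"jaw":-1},{"dx":0.038,"dy":-0.03,"rz":-0.116,"jaw":-1},{"dx":0.038,"dy":-0.03,"rz":-0.116,"jaw":-1},{"dx":0.038,"dy":-0.03,"rz":-0.116,"jaw":-1},{"dx":0.038,"dy":-0.03,"rz":-0.116,"jaw":-1},{"jaw":-1},{"jaw":-1},{"jaw":-1}]'
python3 - <<'E'
from h import *
st(); im,c=shot("wrist","w_plate")
import pickle; pickle.dump(c,open("w_plate.p","wb"))
E
python3 -m handwheel '[{"dy":-0.046,"rz":-0.035,"jaw":-1},{"dy":-0.046,"rz":-0.035,"jaw":-1},{"dy":-0.046,"rz":-0.035,"jaw":-1},{"dy":-0.046,"rz":-0.035,"jaw":-1},{"dy":-0.046,"rz":-0.035,"jaw":-1},{"dy":-0.046,"rz":-0.035,"jaw":-1},{"dy":-0.046,"rz":-0.035,"jaw":-1},{"jaw":-1},{"jaw":-1},{"jaw":-1}]'
python3 - <<'E'
from h import *
st(); im,c=shot("wrist","w_fix")
import pickle; pickle.dump(c,open("w_fix.p","wb"))
a=cv2.imread("pics/w_plate.png");b=cv2.imread("pics/w_fix.png")
cv2.imwrite("pics/both.png",cv2.resize(np.vstack([a,b]),(400,600)))
E
```

```text
t 0.1 tcp [176.6 599.1 403.5] yaw_y 73.57 z [-9.0e-04 -2.1e-03 -1.0e+00] w 85.4 F [-0.4 -0.1  0. ] gf 0.0 q [ 1.17  0.22  1.61 -0.    1.31 -0.11]
t 0.15 tcp [176.7 599.2 403.6] yaw_y 73.57 z [-8.0e-04 -1.8e-03 -1.0e+00] w 85.4 F [ 0.1 -0.   0.5] gf 0.0 q [ 1.17  0.22  1.61  0.    1.31 -0.11]invalid input
invalid input
```

View pics/w_plate.png

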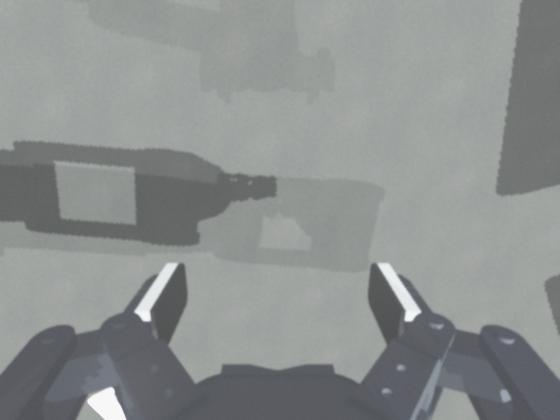

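View pics/w_fix.png

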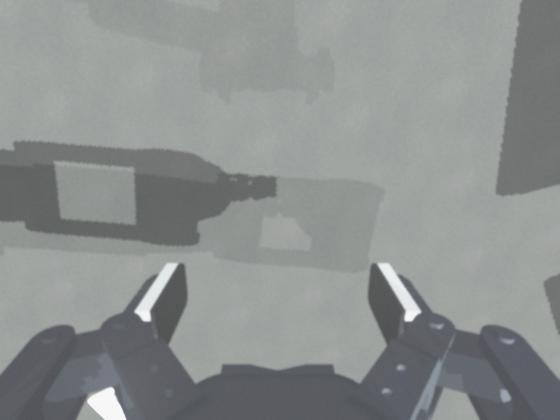

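Both pictures show only the bench and the open fingers, because the rows were refused. I'll give every key in each row.

```bash
python3 -m handwheel '[{"dx":0.038,"dy":-0.03,"dz":0,"rx":0,"ry":0,"rz":-0.116,"jaw":-1},{"dx":0.038,"dy":-0.03,"dz":0,"rx":0,"ry":0,"rz":-0.116,"jaw":-1},{"dx":0.038,"dy":-0.03,"dz":0,"rx":0,"ry":0,"rz":-0.116,"jaw":-1},{"dx":0.038,"dy":-0.03,"dz":0,"rx":0,"ry":0,"rz":-0.116,"jaw":-1},{"dx":0.038,"dy":-0.03,"dz":0,"rx":0,"ry":0,"rz":-0.116,"jaw":-1},{"dx":0.038,"dy":-0.03,"dz":0,"rx":0,"ry":0,"rz":-0.116,"jaw":-1},{"dx":0.038,"dy":-0.03,"dz":0,"rx":0,"ry":0,"rz":-0.116,"jaw":-1},{"dx":0.038,"dy":-0.03,"dz":0,"rx":0,"ry":0,"rz":-0.116,"jaw":-1},{"dx":0.038,"dy":-0.03,"dz":0,"rx":0,"ry":0,"rz":-0.116,"jaw":-1},{"dx":0,"dy":0,"dz":0,"rx":0,"ry":0,"rz":0,"jaw":-1},{"dx":0,"dy":0,"dz":0,"rx":0,"ry":0,"rz":0,"jaw":-1}]' && python3 - <<'E' 
from h import *
st(); im,c=shot("wrist","w_plate")
import pickle; pickle.dump(c,open("w_plate.p","wb"))
E
python3 -m handwheel '[{"dx":0,"dy":-0.046,"dz":0,"rx":0,"ry":0,"rz":-0.035,"jaw":-1},{"dx":0,"dy":-0.046,"dz":0,"rx":0,"ry":0,"rz":-0.035,"jaw":-1},{"dx":0,"dy":-0.046,"dz":0,"rx":0,"ry":0,"rz":-0.035,"jaw":-1},{"dx":0,"dy":-0.046,"dz":0,"rx":0,"ry":0,"rz":-0.035,"jaw":-1},{"dx":0,"dy":-0.046,"dz":0,"rx":0,"ry":0,"rz":-0.035,"jaw":-1},{"dx":0,"dy":-0.046,"dz":0,"rx":0,"ry":0,"rz":-0.035,"jaw":-1},{"dx":0,"dy":-0.046,"dz":0,"rx":0,"ry":0,"rz":-0.035,"jaw":-1},{"dx":0,"dy":0,"dz":0,"rx":0,"ry":0,"rz":0,"jaw":-1},{"dx":0,"dy":0,"dz":0,"rx":0,"ry":0,"rz":0,"jaw":-1}]' && python3 - <<'E'
from h import *
st(); im,c=shot("wrist","w_fix")
import pickle; pickle.dump(c,open("w_fix.p","wb"))
a=cv2.imread("pics/w_plate.png");b=cv2.imread("pics/w_fix.png")
cv2.imwrite("pics/both.png",np.vstack([a[:300],b[:300]]))
E
```

```text
time: 1.58
tool_pos: [518.5, 329.5, 404.3]
tcp_rot: [-0.001, 0.617, 0.787, -0.0]
force: [-0.4, 0.3, 0.0]
grip_width: 85.4
grip_force: 0.0
t 1.57 tcp [518.5 329.5 404.3] yaw_y 13.76 z [-1.3e-03  2.0e-04 -1.0e+00] w 85.4 F [-0.4  0.3  0. ] gf 0.0 q [0.45 0.2  1.64 0.   1.31 0.21]
time: 2.75
tool_pos: [518.5, 8.7, 404.7]
tcp_rot: [-0.0, 0.708, 0.706, 0.0]
force: [-0.1, -0.6, 1.4]
grip_width: 85.2
grip_force: 0.0
t 2.75 tcp [518.5   8.7 404.7] yaw_y -0.2 z [-1.e-04  9.e-04 -1.e+00] w 85.2 F [-0.1 -0.6  1.4] gf 0.0 q [-0.12 -0.01  1.86  0.    1.29 -0.12]
```

View pics/both.png

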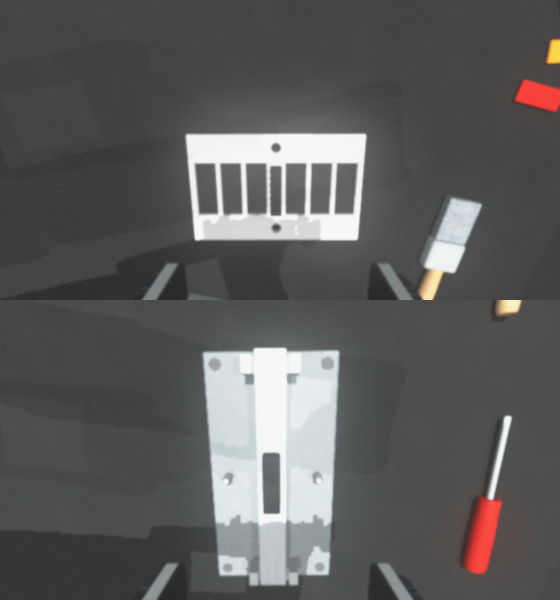

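The top half shows the plate, with holes at (276,148) and (276,228) and the rib at (276,191). The bottom half shows the bar with its dark grip at (271,183), and pins near (227,179) and (318,178).

```bash
python3 - <<'E'
from h import *
import pickle
c=pickle.load(open("w_plate.p","rb")); im=cv2.imread("pics/w_plate.png")[:,:,::-1].copy()
print("plate out");[print(rect(c,b,8)) for b in blobs(im,(0,0,120),(180,60,255),3000,roi=(150,110,400,255))]
print("dark")
for b in blobs(im,(0,0,0),(180,255,120),20,3000,roi=(190,137,362,237),k=1):
    print(rect(c,b,8),cv2.contourArea(b),np.round(b.reshape(-1,2).mean(0)))
c=pickle.load(open("w_fix.p","rb")); im=cv2.imread("pics/w_fix.png")[:,:,::-1].copy()
print("fix out");[print(rect(c,b,20)) for b in blobs(im,(0,0,95),(180,60,255),3000,roi=(180,30,365,290),k=9)]
print("bar grip @76")
for b in blobs(im,(0,0,0),(180,255,110),300,3000,roi=(255,120,290,225),k=1): print(rect(c,b,76))
print("bar @54");[print(rect(c,b,54)) for b in blobs(im,(0,0,232),(180,60,255),300,roi=(200,60,345,225),k=3)]
print("corners z20",np.round(cast(c,[(204,51),(339,50),(329,274),(219,275)],20),1))
g=cv2.resize(im[150:200,215:330],None,fx=6,fy=6,interpolation=cv2.INTER_CUBIC)
cv2.imwrite("pics/pins.png",g[:,:,::-1])
E
```

```text
plate out
[521.4 307.4 207.6 133.7  13.9]
dark
[533.5 259.1   7.5   6.7  13.9] 25.5 [276. 227.]
[632.5 292.   40.    2.5 -71.4] 27.0 [361. 221.]
[429.2 247.1  50.3   3.8 -81.1] 45.5 [191. 218.]
[521.6 304.8  58.6  11.  -76.2] 395.0 [275. 190.]
[601.8 327.7  59.6  21.1 -76.3] 790.0 [345. 188.]
[572.8 320.6  59.7  21.2 -76.7] 768.5 [320. 188.]
[544.3 313.5  59.6  20.6 -75.6] 784.5 [295. 188.]
[498.4 302.2  59.7  21.4 -76.9] 804.0 [256. 188.]
[469.7 294.5  60.9  21.3 -76. ] 801.0 [231. 188.]
[440.6 288.   59.6  21.3 -76.1] 806.5 [206. 188.]
[509.3 355.3   5.8   5.7  13.8] 22.5 [275. 147.]
fix out
[516.    8.  292.5 156.2  89.9]
bar grip @76
[512.1   7.3  51.4  13.8  89.9]
bar @54
[471.1  -8.4  55.9  36.1 -89. ]
[553.   -5.8  54.8  41.3  89.9]
[549.9  84.8  48.3  38.6  86.6]
[512.   41.5 163.3  57.   89.9]
corners z20 [[ 444.2  135.4   20. ]
 [ 581.2  136.    20. ]
 [ 583.7 -122.3   20. ]
 [ 444.  -123.4   20. ]]
```

View pics/pins.png

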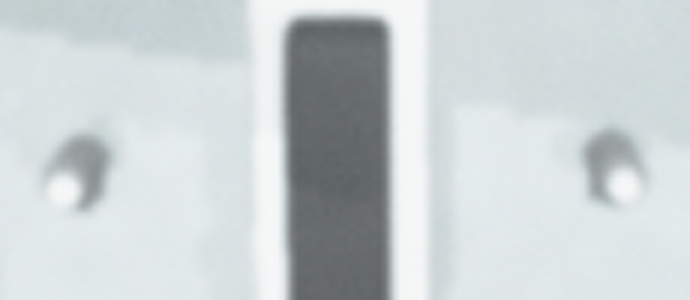

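The pin tips show at about (225.7,180.8) and (318.3,180.7). The bar grip at (512.1,7.3) agrees with a fixture centre of about (513,7). The plate is at (521.3,307.5) with its long axis at 13.9°. I'll grip the bar now.

```bash
python3 -m handwheel '[{"dx":-0.0063,"dy":-0.0015,"dz":-0.045,"rx":0,"ry":0,"rz":0.003,"jaw":-1},{"dx":0,"dy":0,"dz":-0.045,"rx":0,"ry":0,"rz":0,"jaw":-1},{"dx":0,"dy":0,"dz":-0.045,"rx":0,"ry":0,"rz":0,"jaw":-1},{"dx":0,"dy":0,"dz":-0.0377,"rx":0,"ry":0,"rz":0,"jaw":-1},{"dx":0,"dy":0,"dz":0,"rx":0,"ry":0,"rz":0,"jaw":1},{"dx":0,"dy":0,"dz":0,"rx":0,"ry":0,"rz":0,"jaw":1},{"dx":0,"dy":0,"dz":0,"rx":0,"ry":0,"rz":0,"jaw":1},{"dx":0,"dy":0,"dz":0,"rx":0,"ry":0,"rz":0,"jaw":1},{"dx":0,"dy":0,"dz":0,"rx":0,"ry":0,"rz":0,"jaw":1},{"dx":0,"dy":0,"dz":0,"rx":0,"ry":0,"rz":0,"jaw":1},{"dx":0,"dy":0,"dz":0,"rx":0,"ry":0,"rz":0,"jaw":1},{"dx":0,"dy":0,"dz":0,"rx":0,"ry":0,"rz":0,"jaw":1}]' && python3 - <<'E'
from h import *
import pickle
st()
c=pickle.load(open("w_fix.p","rb"))
print(np.round(cast(c,[(225.7,180.8),(318.3,180.7)],46),1))
E
```

```text
time: 4.3
tool_pos: [513.4, 5.9, 234.2]
tcp_rot: [0.001, 0.708, 0.706, 0.001]
force: [-2.2, 0.8, 6.6]
grip_width: 16.6
grip_force: 61.7
t 4.3 tcp [513.4   5.9 234.2] yaw_y -0.12 z [ 2.7e-03  1.0e-04 -1.0e+00] w 16.6 F [-2.2  0.8  6.6] gf 61.7 q [-0.13  0.2   1.99  0.    0.95 -0.12]
[[463.4   6.3  46. ]
 [562.    6.2  46. ]]
```

```bash
python3 -m handwheel '[{"dx":0,"dy":0,"dz":0.02,"rx":0,"ry":0,"rz":0,"jaw":1},{"dx":0,"dy":0,"dz":0.03,"rx":0,"ry":0,"rz":0,"jaw":1},{"dx":0,"dy":0,"dz":0.03,"rx":0,"ry":0,"rz":0,"jaw":1},{"dx":-0.03,"dy":0,"dz":0,"rx":0,"ry":0,"rz":0,"jaw":1},{"dx":-0.03,"dy":0,"dz":0,"rx":0,"ry":0,"rz":0,"jaw":1},{"dx":-0.03,"dy":0,"dz":0,"rx":0,"ry":0,"rz":0,"jaw":1},{"dx":-0.03,"dy":0,"dz":0,"rx":0,"ry":0,"rz":0,"jaw":1},{"dx":-0.026,"dy":0,"dz":0,"rx":0,"ry":0,"rz":0,"jaw":1},{"dx":0,"dy":0,"dz":0,"rx":0,"ry":0,"rz":0,"jaw":1},{"dx":0,"dy":0,"dz":0,"rx":0,"ry":0,"rz":0,"jaw":1}]'; python3 -m handwheel '[{"dx":0,"dy":0,"dz":-0.03,"rx":0,"ry":0,"rz":0,"jaw":1},{"dx":0,"dy":0,"dz":-0.03,"rx":0,"ry":0,"rz":0,"jaw":1},{"dx":0,"dy":0,"dz":-0.03,"rx":0,"ry":0,"rz":0,"jaw":1},{"dx":0,"dy":0,"dz":-0.022,"rx":0,"ry":0,"rz":0,"jaw":1},{"dx":0,"dy":0,"dz":-0.005,"rx":0,"ry":0,"rz":0,"jaw":1},{"dx":0,"dy":0,"dz":0,"rx":0,"ry":0,"rz":0,"jaw":1},{"dx":0,"dy":0,"dz":0,"rx":0,"ry":0,"rz":0,"jaw":1}]'
```

```text
time: 5.55
tool_pos: [366.5, 5.9, 312.0]
tcp_rot: [0.0, 0.708, 0.706, 0.0]
force: [0.6, -0.3, -5.3]
grip_width: 16.4
grip_force: 60.2
time: 6.42
tool_pos: [367.6, 5.8, 196.1]
tcp_rot: [0.001, 0.708, 0.706, 0.001]
force: [-0.4, 0.4, -5.2]
grip_width: 16.6
grip_force: 60.2
```

```bash
python3 -m handwheel '[{"dx":0,"dy":0,"dz":-0.002,"rx":0,"ry":0,"rz":0,"jaw":1},{"dx":0,"dy":0,"dz":-0.002,"rx":0,"ry":0,"rz":0,"jaw":1},{"dx":0,"dy":0,"dz":-0.001,"rx":0,"ry":0,"rz":0,"jaw":1},{"dx":0,"dy":0,"dz":0,"rx":0,"ry":0,"rz":0,"jaw":1}]'; python3 -m handwheel '[{"dx":0,"dy":0,"dz":0,"rx":0,"ry":0,"rz":0,"jaw":-1},{"dx":0,"dy":0,"dz":0,"rx":0,"ry":0,"rz":0,"jaw":-1},{"dx":0,"dy":0,"dz":0,"rx":0,"ry":0,"rz":0,"jaw":-1},{"dx":0,"dy":0,"dz":0,"rx":0,"ry":0,"rz":0,"jaw":-1},{"dx":0,"dy":0,"dz":0.04,"rx":0,"ry":0,"rz":0,"jaw":-1},{"dx":0,"dy":0,"dz":0.05,"rx":0,"ry":0,"rz":0,"jaw":-1},{"dx":0,"dy":0,"dz":0.05,"rx":0,"ry":0,"rz":0,"jaw":-1},{"dx":0,"dy":0,"dz":0.05,"rx":0,"ry":0,"rz":0,"jaw":-1},{"dx":0,"dy":0,"dz":0,"rx":0,"ry":0,"rz":0,"jaw":-1}]'
```

```text
time: 6.92
tool_pos: [367.5, 5.9, 192.1]
tcp_rot: [-0.0, 0.708, 0.706, -0.0]
force: [-6.5, 1.2, 16.4]
grip_width: 16.6
grip_force: 63.0
time: 8.05
tool_pos: [368.2, 5.7, 384.9]
tcp_rot: [0.004, 0.708, 0.706, 0.003]
force: [0.5, 0.1, -0.6]
grip_width: 85.4
grip_force: 0.0
```

```bash
python3 -m handwheel '[{"dx":0.0219,"dy":0.0431,"dz":0,"rx":0,"ry":0,"rz":0.0349,"jaw":-1},{"dx":0.0219,"dy":0.0431,"dz":0,"rx":0,"ry":0,"rz":0.0349,"jaw":-1},{"dx":0.0219,"dy":0.0431,"dz":0,"rx":0,"ry":0,"rz":0.0349,"jaw":-1},{"dx":0.0219,"dy":0.0431,"dz":0,"rx":0,"ry":0,"rz":0.0349,"jaw":-1},{"dx":0.0219,"dy":0.0431,"dz":0,"rx":0,"ry":0,"rz":0.0349,"jaw":-1},{"dx":0.0219,"dy":0.0431,"dz":0,"rx":0,"ry":0,"rz":0.0349,"jaw":-1},{"dx":0.0219,"dy":0.0431,"dz":0,"rx":0,"ry":0,"rz":0.0349,"jaw":-1},{"dx":0,"dy":0,"dz":-0.05,"rx":0,"ry":0,"rz":0,"jaw":-1},{"dx":0,"dy":0,"dz":-0.05,"rx":0,"ry":0,"rz":0,"jaw":-1},{"dx":0,"dy":0,"dz":-0.05,"rx":0,"ry":0,"rz":0,"jaw":-1},{"dx":0,"dy":0,"dz":-0.03,"rx":0,"ry":0,"rz":0,"jaw":-1},{"dx":0,"dy":0,"dz":0,"rx":0,"ry":0,"rz":0,"jaw":-1},{"dx":0,"dy":0,"dz":0,"rx":0,"ry":0,"rz":0,"jaw":-1}]'; python3 - <<'E'
from h import *
st()
E
```

```text
time: 9.68
tool_pos: [520.0, 307.8, 200.3]
tcp_rot: [0.0, 0.616, 0.787, 0.0]
force: [0.8, 0.0, 1.0]
grip_width: 85.5
grip_force: 0.0
t 9.68 tcp [520.  307.8 200.3] yaw_y 13.88 z [ 4.e-04  2.e-04 -1.e+00] w 85.5 F [0.8 0.  1. ] gf 0.0 q [ 0.42  0.42  1.78 -0.    0.94  0.18]
```

```bash
python3 -m handwheel '[{"dx":0.0013,"dy":-0.0004,"dz":-0.015,"rx":0,"ry":0,"rz":0,"jaw":-1},{"dx":0,"dy":0,"dz":0,"rx":0,"ry":0,"rz":0,"jaw":-1},{"dx":0,"dy":0,"dz":0,"rx":0,"ry":0,"rz":0,"jaw":1},{"dx":0,"dy":0,"dz":0,"rx":0,"ry":0,"rz":0,"jaw":1},{"dx":0,"dy":0,"dz":0,"rx":0,"ry":0,"rz":0,"jaw":1},{"dx":0,"dy":0,"dz":0,"rx":0,"ry":0,"rz":0,"jaw":1},{"dx":0,"dy":0,"dz":0,"rx":0,"ry":0,"rz":0,"jaw":1},{"dx":0,"dy":0,"dz":0,"rx":0,"ry":0,"rz":0,"jaw":1},{"dx":0,"dy":0,"dz":0,"rx":0,"ry":0,"rz":0,"jaw":1},{"dx":0,"dy":0,"dz":0,"rx":0,"ry":0,"rz":0,"jaw":1}]'; python3 - <<'E'
from h import *
st()
E
```

```text
time: 10.92
tool_pos: [521.4, 307.4, 185.5]
tcp_rot: [0.0, 0.616, 0.787, 0.0]
force: [-0.4, -0.2, 3.7]
grip_width: 12.0
grip_force: 61.2
t 10.93 tcp [521.4 307.4 185.5] yaw_y 13.88 z [ 8.e-04  3.e-04 -1.e+00] w 12.0 F [-0.4 -0.2  3.7] gf 61.2 q [ 0.42  0.45  1.78 -0.    0.92  0.17]
```

```bash
python3 -m handwheel '[{"dx":0,"dy":0,"dz":0.02,"rx":0,"ry":0,"rz":0,"jaw":1},{"dx":0,"dy":0,"dz":0.04,"rx":0,"ry":0,"rz":0,"jaw":1},{"dx":0,"dy":0,"dz":0.04,"rx":0,"ry":0,"rz":0,"jaw":1},{"dx":0,"dy":0,"dz":0.02,"rx":0,"ry":0,"rz":0,"jaw":1},{"dx":-0.00084,"dy":-0.0301,"dz":0,"rx":0,"ry":0,"rz":0.1328,"jaw":1},{"dx":-0.00084,"dy":-0.0301,"dz":0,"rx":0,"ry":0,"rz":0.1328,"jaw":1},{"dx":-0.00084,"dy":-0.0301,"dz":0,"rx":0,"ry":0,"rz":0.1328,"jaw":1},{"dx":-0.00084,"dy":-0.0301,"dz":0,"rx":0,"ry":0,"rz":0.1328,"jaw":1},{"dx":-0.00084,"dy":-0.0301,"dz":0,"rx":0,"ry":0,"rz":0.1328,"jaw":1},{"dx":-0.00084,"dy":-0.0301,"dz":0,"rx":0,"ry":0,"rz":0.1328,"jaw":1},{"dx":-0.00084,"dy":-0.0301,"dz":0,"rx":0,"ry":0,"rz":0.1328,"jaw":1},{"dx":-0.00084,"dy":-0.0301,"dz":0,"rx":0,"ry":0,"rz":0.1328,"jaw":1},{"dx":-0.00084,"dy":-0.0301,"dz":0,"rx":0,"ry":0,"rz":0.1328,"jaw":1},{"dx":-0.00084,"dy":-0.0301,"dz":0,"rx":0,"ry":0,"rz":0.1328,"jaw":1},{"dx":0,"dy":0,"dz":0,"rx":0,"ry":0,"rz":0,"jaw":1},{"dx":0,"dy":0,"dz":0,"rx":0,"ry":0,"rz":0,"jaw":1},{"dx":0,"dy":0,"dz":0,"rx":0,"ry":0,"rz":0,"jaw":1}]'; python3 - <<'E'
from h import *
import pickle
s,R=st()
im,c=shot("wrist","w_hold"); pickle.dump(c,open("w_hold.p","wb"))
E
```

```text
time: 13.05
tool_pos: [512.4, 7.1, 304.6]
tcp_rot: [-0.0, 0.0, 1.0, 0.0]
force: [-0.2, 0.6, -4.2]
grip_width: 11.7
grip_force: 63.1
t 13.05 tcp [512.4   7.1 304.6] yaw_y 90.0 z [-1.e-03  5.e-04 -1.e+00] w 11.7 F [-0.2  0.6 -4.2] gf 63.1 q [-0.12  0.09  1.96  0.    1.09 -1.69]
```

View pics/w_hold.png

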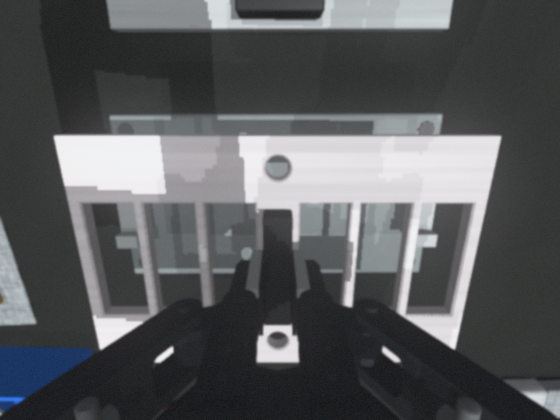

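The held plate's near hole is at (278,167) and its far hole at (278,340). I'll locate them at the plate-top height.

```bash
python3 - <<'E'
from h import *
import pickle
c=pickle.load(open("w_hold.p","rb")); im=cv2.imread("pics/w_hold.png")[:,:,::-1].copy()
g=cv2.cvtColor(im,cv2.COLOR_RGB2GRAY)
for x0,y0,x1,y1 in ((262,152,294,184),(264,328,292,352)):
    m=(g[y0:y1,x0:x1]<190).astype(np.uint8)
    for b in cv2.findContours(m,cv2.RETR_EXTERNAL,cv2.CHAIN_APPROX_NONE)[0]:
        if cv2.contourArea(b)>60:
            (u,v),r,_=cv2.fitEllipse(b); print((u+x0,v+y0),r,np.round(cast(c,[(u+x0,v+y0)],127),1))
b=blobs(im,(0,0,150),(180,60,255),3000,roi=(40,130,520,210),k=3)
e=[]
for u in (90,140,200,250,300,350,400,450):  # top edge of plate
    col=g[120:150,u].astype(float); e.append((u,120+np.argmax(np.diff(col))+.5))
P=cast(c,e,127); f=np.polyfit(P[:,1],P[:,0],1); print("edge x at y=6.5",np.polyval(f,6.5),"slope deg",np.degrees(f[0]), np.round(P[:,0],1))
E
```

```text
(277.7102642059326, 167.56103801727295) (26.67428970336914, 26.972976684570312) [[462.1   7.1 127. ]]
(277.5564994812012, 339.92745876312256) (18.022031784057617, 21.482620239257812) [[561.5   7.2 127. ]]
edge x at y=6.5 447.2086821076052 slope deg 0.08195357657644196 [447.  447.  447.4 447.3 447.3 447.3 447.2 447.2]
```

```bash
python3 -m handwheel '[{"dx":0.0008,"dy":-0.0006,"dz":-0.03,"rx":0,"ry":0,"rz":0,"jaw":1},{"dx":0,"dy":0,"dz":-0.03,"rx":0,"ry":0,"rz":0,"jaw":1},{"dx":0,"dy":0,"dz":-0.007,"rx":0,"ry":0,"rz":0,"jaw":1},{"dx":0,"dy":0,"dz":0,"rx":0,"ry":0,"rz":0,"jaw":1},{"dx":0,"dy":0,"dz":0,"rx":0,"ry":0,"rz":0,"jaw":1}]'; python3 - <<'E'
from h import *
import pickle
s,R=st()
im,c=shot("wrist","w_pin"); pickle.dump(c,open("w_pin.p","wb"))
a=cv2.resize(im[140:200,240:320],None,fx=7,fy=7,interpolation=cv2.INTER_CUBIC)
b=cv2.resize(im[320:360,240:320],None,fx=4,fy=4,interpolation=cv2.INTER_CUBIC)
b=cv2.copyMakeBorder(b,0,0,0,a.shape[1]-b.shape[1],cv2.BORDER_CONSTANT)
cv2.imwrite("pics/pinz.png",np.vstack([a,b])[:,:,::-1])
E
```

```text
time: 13.72
tool_pos: [514.5, 5.8, 239.5]
tcp_rot: [0.001, 0.0, 1.0, -0.0]
force: [-1.0, -0.3, -3.3]
grip_width: 11.3
grip_force: 63.1
t 13.72 tcp [514.5   5.8 239.5] yaw_y 89.99 z [ 3.e-03 -4.e-04 -1.e+00] w 11.3 F [-1.  -0.3 -3.3] gf 63.1 q [-0.13  0.19  1.99  0.    0.96 -1.7 ]
```

View pics/pinz.png

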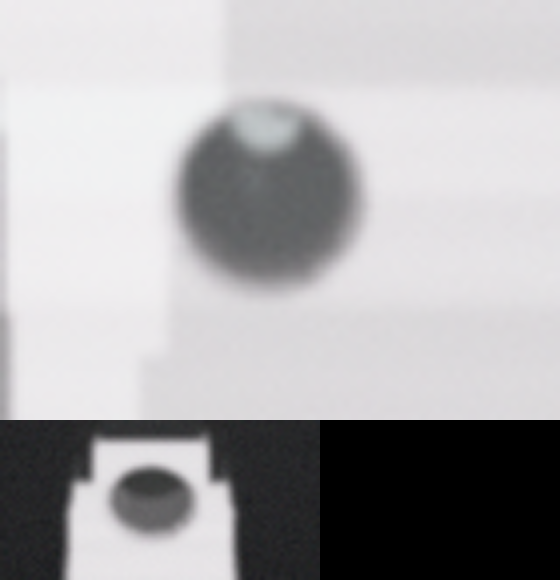

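```bash
python3 -m handwheel '[{"dx":0,"dy":0,"dz":0,"rx":0,"ry":0,"rz":0,"jaw":1},{"dx":0,"dy":0,"dz":0,"rx":0,"ry":0,"rz":0,"jaw":1}]'; python3 - <<'E'
from h import *
import pickle
c=pickle.load(open("w_pin.p","rb"))
print("hole",cast(c,[(277.8,167.6)],62),"pin",cast(c,[(277.6,157.1),(272.6,157),(282.6,157),(277.6,162.1)],46))
print("far hole",cast(c,[(277.5,339.9)],62))
E
```

```text
time: 14.02
tool_pos: [513.7, 5.6, 238.6]
tcp_rot: [0.001, 0.0, 1.0, -0.0]
force: [-0.3, -0.3, -4.5]
grip_width: 11.5
grip_force: 63.1
hole [[464.8283194    5.66613515  62.        ]] pin [[462.74271402   5.57625764  46.        ]
 [462.69435111   3.00244081  46.        ]
 [462.68758484   8.14986437  46.        ]
 [465.3433471    5.58030455  46.        ]]
far hole [[564.32471877   5.67034955  62.        ]]
```

```bash
python3 -m handwheel '[{"dx":-0.001,"dy":0,"dz":-0.006,"rx":0,"ry":0,"rz":0,"jaw":1},{"dx":0,"dy":0,"dz":-0.005,"rx":0,"ry":0,"rz":0,"jaw":1},{"dx":0,"dy":0,"dz":-0.003,"rx":0,"ry":0,"rz":0,"jaw":1},{"dx":0,"dy":0,"dz":0,"rx":0,"ry":0,"rz":0,"jaw":1}]'; python3 -m handwheel '[{"dx":0,"dy":0,"dz":-0.003,"rx":0,"ry":0,"rz":0,"jaw":1},{"dx":0,"dy":0,"dz":-0.003,"rx":0,"ry":0,"rz":0,"jaw":1},{"dx":0,"dy":0,"dz":0,"rx":0,"ry":0,"rz":0,"jaw":1}]';
```

```text
time: 14.52
tool_pos: [512.2, 5.7, 223.4]
tcp_rot: [-0.001, 0.0, 1.0, 0.0]
force: [0.1, 0.5, -4.0]
grip_width: 11.9
grip_force: 63.1
time: 14.9
tool_pos: [512.3, 5.7, 217.7]
tcp_rot: [-0.0, 0.0, 1.0, 0.0]
force: [-0.5, 0.4, -4.1]
grip_width: 11.8
grip_force: 63.1
```

```bash
python3 -m handwheel '[{"dx":0,"dy":0,"dz":-0.003,"rx":0,"ry":0,"rz":0,"jaw":1},{"dx":0,"dy":0,"dz":-0.003,"rx":0,"ry":0,"rz":0,"jaw":1},{"dx":0,"dy":0,"dz":-0.003,"rx":0,"ry":0,"rz":0,"jaw":1},{"dx":0,"dy":0,"dz":0,"rx":0,"ry":0,"rz":0,"jaw":1}]'; python3 -m handwheel '[{"dx":0,"dy":0,"dz":-0.002,"rx":0,"ry":0,"rz":0,"jaw":1},{"dx":0,"dy":0,"dz":-0.0015,"rx":0,"ry":0,"rz":0,"jaw":1},{"dx":0,"dy":0,"dz":0,"rx":0,"ry":0,"rz":0,"jaw":1}]';
```

```text
time: 15.4
tool_pos: [512.3, 5.7, 208.6]
tcp_rot: [-0.0, 0.0, 1.0, 0.0]
force: [0.2, -0.9, -4.7]
grip_width: 11.5
grip_force: 63.1
time: 15.78
tool_pos: [512.6, 5.7, 205.5]
tcp_rot: [0.0, 0.0, 1.0, -0.0]
force: [0.2, -0.1, -4.4]
grip_width: 11.7
grip_force: 63.1
```

```bash
python3 -m handwheel '[{"dx":0,"dy":0,"dz":-0.001,"rx":0,"ry":0,"rz":0,"jaw":1},{"dx":0,"dy":0,"dz":-0.001,"rx":0,"ry":0,"rz":0,"jaw":1},{"dx":0,"dy":0,"dz":0,"rx":0,"ry":0,"rz":0,"jaw":1}]'; python3 -m handwheel '[{"dx":0,"dy":0,"dz":0,"rx":0,"ry":0,"rz":0,"jaw":-1},{"dx":0,"dy":0,"dz":0,"rx":0,"ry":0,"rz":0,"jaw":-1},{"dx":0,"dy":0,"dz":0,"rx":0,"ry":0,"rz":0,"jaw":-1},{"dx":0,"dy":0,"dz":0,"rx":0,"ry":0,"rz":0,"jaw":-1},{"dx":0,"dy":0,"dz":0.05,"rx":0,"ry":0,"rz":0,"jaw":-1},{"dx":0,"dy":0,"dz":0.05,"rx":0,"ry":0,"rz":0,"jaw":-1},{"dx":0,"dy":0,"dz":0.05,"rx":0,"ry":0,"rz":0,"jaw":-1},{"dx":0,"dy":0,"dz":0,"rx":0,"ry":0,"rz":0,"jaw":-1},{"dx":0,"dy":0,"dz":0,"rx":0,"ry":0,"rz":0,"jaw":-1}]'; python3 - <<'E'
from h import *
import pickle
s,R=st()
im,c=shot("wrist","w_set"); pickle.dump(c,open("w_set.p","wb"))
E
```

```text
time: 16.15
tool_pos: [512.8, 5.7, 205.4]
tcp_rot: [-0.001, 0.0, 1.0, -0.0]
force: [-5.3, 0.2, 10.3]
grip_width: 11.9
grip_force: 64.9
time: 17.27
tool_pos: [512.1, 5.7, 353.0]
tcp_rot: [-0.0, 0.0, 1.0, 0.0]
force: [0.0, 0.2, 0.0]
grip_width: 85.8
grip_force: 0.0
t 17.27 tcp [512.1   5.7 353. ] yaw_y 89.97 z [-7.e-04  1.e-04 -1.e+00] w 85.8 F [0.  0.2 0. ] gf 0.0 q [-0.13  0.03  1.92 -0.    1.19 -1.7 ]
```

View pics/w_set.png

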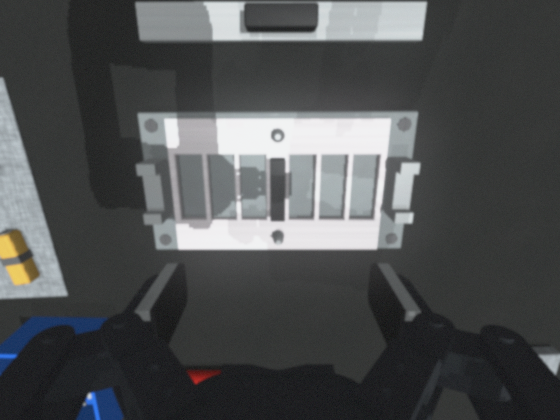

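The plate sits flat on the base with both pins through its holes, at (278,135) and (278,237). Next I'll go over the mat with the closing axis along x.

```bash
python3 -m handwheel '[{"dx":0.0019,"dy":-0.0288,"dz":0.0042,"rx":0,"ry":0,"rz":-0.1309,"jaw":-1},{"dx":0.0019,"dy":-0.0288,"dz":0.0042,"rx":0,"ry":0,"rz":-0.1309,"jaw":-1},{"dx":0.0019,"dy":-0.0288,"dz":0.0042,"rx":0,"ry":0,"rz":-0.1309,"jaw":-1},{"dx":0.0019,"dy":-0.0288,"dz":0.0042,"rx":0,"ry":0,"rz":-0.1309,"jaw":-1},{"dx":0.0019,"dy":-0.0288,"dz":0.0042,"rx":0,"ry":0,"rz":-0.1309,"jaw":-1},{"dx":0.0019,"dy":-0.0288,"dz":0.0042,"rx":0,"ry":0,"rz":-0.1309,"jaw":-1},{"dx":0.0019,"dy":-0.0288,"dz":0.0042,"rx":0,"ry":0,"rz":-0.1309,"jaw":-1},{"dx":0.0019,"dy":-0.0288,"dz":0.0042,"rx":0,"ry":0,"rz":-0.1309,"jaw":-1},{"dx":0.0019,"dy":-0.0288,"dz":0.0042,"rx":0,"ry":0,"rz":-0.1309,"jaw":-1},{"dx":0.0019,"dy":-0.0288,"dz":0.0042,"rx":0,"ry":0,"rz":-0.1309,"jaw":-1},{"dx":0.0019,"dy":-0.0288,"dz":0.0042,"rx":0,"ry":0,"rz":-0.1309,"jaw":-1},{"dx":0.0019,"dy":-0.0288,"dz":0.0042,"rx":0,"ry":0,"rz":-0.1309,"jaw":-1},{"dx":0,"dy":0,"dz":0,"rx":0,"ry":0,"rz":0,"jaw":-1},{"dx":0,"dy":0,"dz":0,"rx":0,"ry":0,"rz":0,"jaw":-1}]'; cat > cyl.py <<'E'
from h import *
import sys
def cyls(f=None):
    im,c=shot("wrist",f); o=[]
    for b in blobs(im,(12,90,60),(32,255,255),300,4000,k=9): o.append(rect(c,b,20))
    return o
if __name__=="__main__":
    st()
    for r in cyls(sys.argv[1]): print(r)
E
python3 cyl.py w_mat; python3 - <<'E'
from h import *
import pickle
c=pickle.load(open("w_set.p","rb")); im=cv2.imread("pics/w_set.png")[:,:,::-1].copy()
print("out",[rect(c,b,28) for b in blobs(im,(0,0,225),(180,60,255),2000,roi=(150,115,405,252),k=15)])
g=cv2.cvtColor(im,cv2.COLOR_RGB2GRAY)
for x0,y0,x1,y1 in ((268,126,288,146),(268,228,288,246)):
    m=(g[y0:y1,x0:x1]<170).astype(np.uint8)
    b=max(cv2.findContours(m,cv2.RETR_EXTERNAL,cv2.CHAIN_APPROX_NONE)[0],key=cv2.contourArea)
    (u,v),r,_=cv2.fitEllipse(b); print((u+x0,v+y0),r,np.round(cast(c,[(u+x0,v+y0)],28),1))
print(cast(c,[(147,112),(418,111),(155,250),(400,250)],20).round(1))
E
```

```text
time: 19.08
tool_pos: [534.9, -339.3, 401.6]
tcp_rot: [-0.002, 0.707, 0.707, 0.0]
force: [-0.5, 1.1, 0.4]
grip_width: 85.8
grip_force: 0.0
t 19.07 tcp [ 534.9 -339.3  401.6] yaw_y 0.03 z [-0.0031  0.0031 -1.    ] w 85.8 F [-0.5  1.1  0.4] gf 0.0 q [-0.68  0.24  1.59  0.    1.31 -0.68]
[ 802.8 -498.7  121.3   75.    89.7]
[ 594.7 -401.    57.8   21.9   -3.6]
[ 477.6 -396.6   58.5   22.2    8.3]
[ 591.1 -342.9   58.4   20.2   -4.2]
[ 474.4 -345.2   58.8   20.4   10.4]
[ 4.577e+02 -2.903e+02  2.310e+01  1.910e+01  1.000e-01]
[ 4.918e+02 -2.891e+02  2.480e+01  1.910e+01  1.000e-01]
[ 595.4 -279.7   58.7   19.8    9.3]
out [array([512.4,   5.6, 203.1, 128.1, -89.9])]
(277.0116443634033, 134.75282287597656) (11.072977066040039, 11.617630958557129) [[462.3   5.2  28. ]]
(277.22597312927246, 235.61885738372803) (11.458062171936035, 11.715194702148438) [[562.6   5.5  28. ]]
[[ 442.7 -114.1   20. ]
 [ 441.6  134.4   20. ]
 [ 582.8 -123.5   20. ]
 [ 582.6  135.2   20. ]]
```

View pics/w_mat.png

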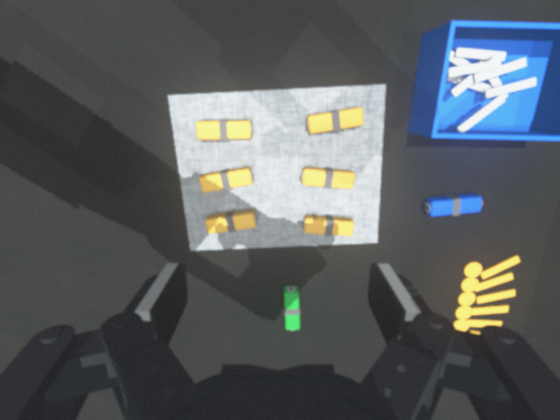

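Six cylinders lie on the mat, with the green and blue pieces off it. I'll start with the upper-right one at (595.4,-279.7), angle 9.3°.

```bash
python3 -m handwheel '[{"dx":0.0202,"dy":0.0199,"dz":-0.02,"rx":0,"ry":0,"rz":0.054,"jaw":-1},{"dx":0.0202,"dy":0.0199,"dz":-0.04,"rx":0,"ry":0,"rz":0.054,"jaw":-1},{"dx":0.0202,"dy":0.0199,"dz":-0.04,"rx":0,"ry":0,"rz":0.054,"jaw":-1},{"dx":0,"dy":0,"dz":-0.04,"rx":0,"ry":0,"rz":0,"jaw":-1},{"dx":0,"dy":0,"dz":-0.04,"rx":0,"ry":0,"rz":0,"jaw":-1},{"dx":0,"dy":0,"dz":-0.02,"rx":0,"ry":0,"rz":0,"jaw":-1},{"dx":0,"dy":0,"dz":0,"rx":0,"ry":0,"rz":0,"jaw":-1},{"dx":0,"dy":0,"dz":0,"rx":0,"ry":0,"rz":0,"jaw":-1}]'; python3 - <<'E'
from h import *
st()
E
```

```text
time: 20.12
tool_pos: [596.8, -280.6, 205.8]
tcp_rot: [0.002, 0.648, 0.762, 0.0]
force: [-0.3, -0.0, 1.1]
grip_width: 85.6
grip_force: 0.0
t 20.12 tcp [ 596.8 -280.6  205.8] yaw_y 9.27 z [ 0.0028 -0.0016 -1.    ] w 85.6 F [-0.3 -0.   1.1] gf 0.0 q [-0.55  0.51  1.64  0.    0.99 -0.71]
```

```bash
python3 -m handwheel '[{"dx":0,"dy":0,"dz":-0.012,"rx":0,"ry":0,"rz":0,"jaw":-1},{"dx":0,"dy":0,"dz":-0.01,"rx":0,"ry":0,"rz":0,"jaw":-1},{"dx":0,"dy":0,"dz":0,"rx":0,"ry":0,"rz":0,"jaw":-1},{"dx":0,"dy":0,"dz":0,"rx":0,"ry":0,"rz":0,"jaw":1},{"dx":0,"dy":0,"dz":0,"rx":0,"ry":0,"rz":0,"jaw":1},{"dx":0,"dy":0,"dz":0,"rx":0,"ry":0,"rz":0,"jaw":1},{"dx":0,"dy":0,"dz":0,"rx":0,"ry":0,"rz":0,"jaw":1},{"dx":0,"dy":0,"dz":0,"rx":0,"ry":0,"rz":0,"jaw":1}]';  python3 - <<'E'
from h import *
st()
im,c=shot("wrist","w_g1"); cv2.imwrite("pics/w_g1c.png",im[200:420,120:440,::-1])
E
```

```text
time: 21.12
tool_pos: [596.4, -280.5, 182.7]
tcp_rot: [0.001, 0.648, 0.762, 0.0]
force: [1.5, -0.4, 3.8]
grip_width: 57.8
grip_force: 64.7
t 21.12 tcp [ 596.4 -280.5  182.7] yaw_y 9.25 z [ 0.0016 -0.001  -1.    ] w 57.8 F [ 1.5 -0.4  3.8] gf 64.7 q [-0.55  0.54  1.64 -0.    0.96 -0.71]
```

View pics/w_g1c.png

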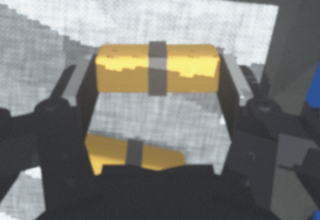

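It's gripped squarely across its ends, width 57.8. I'll carry it to the y=-77.8 pocket.

```bash
python3 -m handwheel '[{"dx":0,"dy":0,"dz":0.03,"rx":0,"ry":0,"rz":0,"jaw":1},{"dx":0,"dy":0,"dz":0.05,"rx":0,"ry":0,"rz":0,"jaw":1},{"dx":-0.0168,"dy":0.0405,"dz":0,"rx":0,"ry":0,"rz":-0.0323,"jaw":1},{"dx":-0.0168,"dy":0.0405,"dz":0,"rx":0,"ry":0,"rz":-0.0323,"jaw":1},{"dx":-0.0168,"dy":0.0405,"dz":0,"rx":0,"ry":0,"rz":-0.0323,"jaw":1},{"dx":-0.0168,"dy":0.0405,"dz":0,"rx":0,"ry":0,"rz":-0.0323,"jaw":1},{"dx":-0.0168,"dy":0.0405,"dz":0,"rx":0,"ry":0,"rz":-0.0323,"jaw":1},{"dx":0,"dy":0,"dz":-0.03,"rx":0,"ry":0,"rz":0,"jaw":1},{"dx":0,"dy":0,"dz":-0.015,"rx":0,"ry":0,"rz":0,"jaw":1},{"dx":0,"dy":0,"dz":0,"rx":0,"ry":0,"rz":0,"jaw":1},{"dx":0,"dy":0,"dz":0,"rx":0,"ry":0,"rz":0,"jaw":1}]';  python3 - <<'E'
from h import *
st()
E
```

```text
time: 22.55
tool_pos: [512.4, -78.3, 217.2]
tcp_rot: [0.0, 0.707, 0.707, 0.0]
force: [0.3, 0.6, -2.1]
grip_width: 57.7
grip_force: 64.9
t 22.55 tcp [512.4 -78.3 217.2] yaw_y -0.05 z [ 5.e-04 -1.e-04 -1.e+00] w 57.7 F [ 0.3  0.6 -2.1] gf 64.9 q [-0.29  0.24  1.98 -0.    0.92 -0.29]
```

```bash
python3 -m handwheel '[{"dx":0,"dy":0.0003,"dz":-0.007,"rx":0,"ry":0,"rz":0,"jaw":1},{"dx":0,"dy":0,"dz":-0.006,"rx":0,"ry":0,"rz":0,"jaw":1},{"dx":0,"dy":0,"dz":-0.002,"rx":0,"ry":0,"rz":0,"jaw":1},{"dx":0,"dy":0,"dz":-0.0015,"rx":0,"ry":0,"rz":0,"jaw":1},{"dx":0,"dy":0,"dz":0,"rx":0,"ry":0,"rz":0,"jaw":1}]'
```

```text
time: 23.18
tool_pos: [511.9, -77.4, 200.3]
tcp_rot: [-0.0, 0.707, 0.707, -0.0]
force: [0.3, -0.4, -2.1]
grip_width: 58.3
grip_force: 65.0
```

```bash
python3 -m handwheel '[{"dx":0,"dy":0,"dz":-0.0005,"rx":0,"ry":0,"rz":0,"jaw":-1},{"dx":0,"dy":0,"dz":0,"rx":0,"ry":0,"rz":0,"jaw":-1},{"dx":0,"dy":0,"dz":0,"rx":0,"ry":0,"rz":0,"jaw":-1},{"dx":0,"dy":0,"dz":0.05,"rx":0,"ry":0,"rz":0,"jaw":-1},{"dx":0,"dy":0,"dz":0.05,"rx":0,"ry":0,"rz":0,"jaw":-1},{"dx":-0.0074,"dy":-0.0425,"dz":0.005,"rx":0,"ry":0,"rz":0,"jaw":-1},{"dx":-0.0074,"dy":-0.0425,"dz":0.005,"rx":0,"ry":0,"rz":0,"jaw":-1},{"dx":-0.0074,"dy":-0.0425,"dz":0.005,"rx":0,"ry":0,"rz":0,"jaw":-1},{"dx":-0.0074,"dy":-0.0425,"dz":0.005,"rx":0,"ry":0,"rz":0,"jaw":-1},{"dx":-0.0074,"dy":-0.0425,"dz":0.005,"rx":0,"ry":0,"rz":0,"jaw":-1},{"dx":0,"dy":0,"dz":0,"rx":0,"ry":0,"rz":0,"jaw":-1},{"dx":0,"dy":0,"dz":0,"rx":0,"ry":0,"rz":0,"jaw":-1}]'; sed -i 's/k=9)/k=17)/' cyl.py; python3 cyl.py w_b
```

```text
time: 24.68
tool_pos: [474.7, -289.6, 324.7]
tcp_rot: [-0.0, 0.707, 0.707, 0.0]
force: [0.4, 0.0, -0.1]
grip_width: 85.7
grip_force: 0.0
t 24.68 tcp [ 474.7 -289.6  324.7] yaw_y -0.03 z [-4.e-04  9.e-04 -1.e+00] w 85.7 F [ 0.4  0.  -0.1] gf 0.0 q [-0.67  0.15  1.84  0.    1.14 -0.67]
[ 769.5 -474.7   66.2   19.9  -74.4]
[ 476.8 -393.9   58.4   26.8    9. ]
[ 589.3 -340.8   61.    22.6   -5.1]
[ 473.6 -343.2   58.3   23.9    9.7]
[ 474.4 -288.    57.7   20.6    0. ]
```

```bash
python3 -m handwheel '[{"dx":-0.0002,"dy":0.0009,"dz":-0.04,"rx":0,"ry":0,"rz":0,"jaw":-1},{"dx":0,"dy":0,"dz":-0.04,"rx":0,"ry":0,"rz":0,"jaw":-1},{"dx":0,"dy":0,"dz":-0.04,"rx":0,"ry":0,"rz":0,"jaw":-1},{"dx":0,"dy":0,"dz":-0.0225,"rx":0,"ry":0,"rz":0,"jaw":-1},{"dx":0,"dy":0,"dz":0,"rx":0,"ry":0,"rz":0,"jaw":-1},{"dx":0,"dy":0,"dz":0,"rx":0,"ry":0,"rz":0,"jaw":1},{"dx":0,"dy":0,"dz":0,"rx":0,"ry":0,"rz":0,"jaw":1},{"dx":0,"dy":0,"dz":0,"rx":0,"ry":0,"rz":0,"jaw":1},{"dx":0,"dy":0,"dz":0,"rx":0,"ry":0,"rz":0,"jaw":1},{"dx":0,"dy":0,"dz":0,"rx":0,"ry":0,"rz":0,"jaw":1}]'; python3 -m handwheel '[{"dx":0,"dy":0,"dz":0.03,"rx":0,"ry":0,"rz":0,"jaw":1},{"dx":0,"dy":0,"dz":0.05,"rx":0,"ry":0,"rz":0,"jaw":1},{"dx":0.00635,"dy":0.04015,"dz":0,"rx":0,"ry":0,"rz":0,"jaw":1},{"dx":0.00635,"dy":0.04015,"dz":0,"rx":0,"ry":0,"rz":0,"jaw":1},{"dx":0.00635,"dy":0.04015,"dz":0,"rx":0,"ry":0,"rz":0,"jaw":1},{"dx":0.00635,"dy":0.04015,"dz":0,"rx":0,"ry":0,"rz":0,"jaw":1},{"dx":0.00635,"dy":0.04015,"dz":0,"rx":0,"ry":0,"rz":0,"jaw":1},{"dx":0.00635,"dy":0.04015,"dz":0,"rx":0,"ry":0,"rz":0,"jaw":1},{"dx":0,"dy":0,"dz":-0.03,"rx":0,"ry":0,"rz":0,"jaw":1},{"dx":0,"dy":0,"dz":-0.015,"rx":0,"ry":0,"rz":0,"jaw":1},{"dx":0,"dy":0,"dz":0,"rx":0,"ry":0,"rz":0,"jaw":1},{"dx":0,"dy":0,"dz":0,"rx":0,"ry":0,"rz":0,"jaw":1}]';  python3 - <<'E'
from h import *
st()
E
```

```text
time: 25.98
tool_pos: [475.9, -289.7, 184.7]
tcp_rot: [0.002, 0.707, 0.707, 0.0]
force: [0.4, 1.9, 7.3]
grip_width: 57.3
grip_force: 64.9
time: 27.48
tool_pos: [513.1, -48.7, 217.9]
tcp_rot: [0.0, 0.707, 0.707, 0.0]
force: [0.5, -0.1, -1.1]
grip_width: 57.4
grip_force: 64.9
t 27.48 tcp [513.1 -48.7 217.9] yaw_y -0.06 z [ 8.e-04 -2.e-04 -1.e+00] w 57.4 F [ 0.5 -0.1 -1.1] gf 64.9 q [-0.23  0.23  1.99 -0.    0.92 -0.23]
```

```bash
python3 -m handwheel '[{"dx":-0.0005,"dy":0.0008,"dz":-0.007,"rx":0,"ry":0,"rz":0,"jaw":1},{"dx":0,"dy":0,"dz":-0.005,"rx":0,"ry":0,"rz":0,"jaw":1},{"dx":0,"dy":0,"dz":-0.002,"rx":0,"ry":0,"rz":0,"jaw":1},{"dx":0,"dy":0,"dz":-0.0015,"rx":0,"ry":0,"rz":0,"jaw":1},{"dx":0,"dy":0,"dz":0,"rx":0,"ry":0,"rz":0,"jaw":1}]'
```

```text
time: 28.1
tool_pos: [512.4, -47.3, 201.9]
tcp_rot: [0.0, 0.707, 0.707, 0.0]
force: [-0.2, -0.6, -2.3]
grip_width: 57.3
grip_force: 65.0
```

```bash
python3 -m handwheel '[{"dx":0,"dy":0,"dz":-0.0005,"rx":0,"ry":0,"rz":0,"jaw":-1},{"dx":0,"dy":0,"dz":0,"rx":0,"ry":0,"rz":0,"jaw":-1},{"dx":0,"dy":0,"dz":0,"rx":0,"ry":0,"rz":0,"jaw":-1},{"dx":0,"dy":0,"dz":0.05,"rx":0,"ry":0,"rz":0,"jaw":-1},{"dx":0,"dy":0,"dz":0.05,"rx":0,"ry":0,"rz":0,"jaw":-1},{"dx":-0.0054,"dy":-0.0425,"dz":0.003,"rx":0,"ry":0,"rz":0.025,"jaw":-1},{"dx":-0.0054,"dy":-0.0425,"dz":0.003,"rx":0,"ry":0,"rz":0.025,"jaw":-1},{"dx":-0.0054,"dy":-0.0425,"dz":0.003,"rx":0,"ry":0,"rz":0.025,"jaw":-1},{"dx":-0.0054,"dy":-0.0425,"dz":0.003,"rx":0,"ry":0,"rz":0.025,"jaw":-1},{"dx":-0.0054,"dy":-0.0425,"dz":0.003,"rx":0,"ry":0,"rz":0.025,"jaw":-1},{"dx":-0.0054,"dy":-0.0425,"dz":0.003,"rx":0,"ry":0,"rz":0.025,"jaw":-1},{"dx":-0.0054,"dy":-0.0425,"dz":0.003,"rx":0,"ry":0,"rz":0.025,"jaw":-1},{"dx":0,"dy":0,"dz":0,"rx":0,"ry":0,"rz":0,"jaw":-1},{"dx":0,"dy":0,"dz":0,"rx":0,"ry":0,"rz":0,"jaw":-1}]'; python3 cyl.py w_c
```

```text
time: 29.85
tool_pos: [474.3, -344.5, 322.1]
tcp_rot: [-0.001, 0.643, 0.766, 0.0]
force: [0.0, 0.2, -0.6]
grip_width: 85.5
grip_force: 0.0
t 29.85 tcp [ 474.3 -344.5  322.1] yaw_y 9.99 z [-5.0e-04  1.1e-03 -1.0e+00] w 85.5 F [ 0.   0.2 -0.6] gf 0.0 q [-0.75  0.22  1.77  0.    1.15 -0.92]
[ 792.9 -467.1   75.7   27.4  -36.8]
[ 592.4 -399.9   61.8   22.8   -4.4]
[ 476.7 -395.5   58.    23.6    8.7]
[ 589.2 -342.2   60.6   20.6   -4.5]
[ 473.4 -344.    58.1   20.4   10.1]
```

```bash
python3 -m handwheel '[{"dx":-0.0009,"dy":-0.0002,"dz":-0.04,"rx":0,"ry":0,"rz":0,"jaw":-1},{"dx":0,"dy":0,"dz":-0.04,"rx":0,"ry":0,"rz":0,"jaw":-1},{"dx":0,"dy":0,"dz":-0.04,"rx":0,"ry":0,"rz":0,"jaw":-1},{"dx":0,"dy":0,"dz":-0.0205,"rx":0,"ry":0,"rz":0,"jaw":-1},{"dx":0,"dy":0,"dz":0,"rx":0,"ry":0,"rz":0,"jaw":-1},{"dx":0,"dy":0,"dz":0,"rx":0,"ry":0,"rz":0,"jaw":1},{"dx":0,"dy":0,"dz":0,"rx":0,"ry":0,"rz":0,"jaw":1},{"dx":0,"dy":0,"dz":0,"rx":0,"ry":0,"rz":0,"jaw":1},{"dx":0,"dy":0,"dz":0,"rx":0,"ry":0,"rz":0,"jaw":1},{"dx":0,"dy":0,"dz":0,"rx":0,"ry":0,"rz":0,"jaw":1}]'; python3 -m handwheel '[{"dx":0,"dy":0,"dz":0.03,"rx":0,"ry":0,"rz":0,"jaw":1},{"dx":0,"dy":0,"dz":0.05,"rx":0,"ry":0,"rz":0,"jaw":1},{"dx":0.0049,"dy":0.0409,"dz":0,"rx":0,"ry":0,"rz":-0.0218,"jaw":1},{"dx":0.0049,"dy":0.0409,"dz":0,"rx":0,"ry":0,"rz":-0.0218,"jaw":1},{"dx":0.0049,"dy":0.0409,"dz":0,"rx":0,"ry":0,"rz":-0.0218,"jaw":1},{"dx":0.0049,"dy":0.0409,"dz":0,"rx":0,"ry":0,"rz":-0.0218,"jaw":1},{"dx":0.0049,"dy":0.0409,"dz":0,"rx":0,"ry":0,"rz":-0.0218,"jaw":1},{"dx":0.0049,"dy":0.0409,"dz":0,"rx":0,"ry":0,"rz":-0.0218,"jaw":1},{"dx":0.0049,"dy":0.0409,"dz":0,"rx":0,"ry":0,"rz":-0.0218,"jaw":1},{"dx":0.0049,"dy":0.0409,"dz":0,"rx":0,"ry":0,"rz":-0.0218,"jaw":1},{"dx":0,"dy":0,"dz":-0.03,"rx":0,"ry":0,"rz":0,"jaw":1},{"dx":0,"dy":0,"dz":-0.015,"rx":0,"ry":0,"rz":0,"jaw":1},{"dx":0,"dy":0,"dz":0,"rx":0,"ry":0,"rz":0,"jaw":1},{"dx":0,"dy":0,"dz":0,"rx":0,"ry":0,"rz":0,"jaw":1}]';  python3 - <<'E'
from h import *
st()
E
```

```text
time: 31.15
tool_pos: [474.9, -346.2, 184.7]
tcp_rot: [0.003, 0.643, 0.766, -0.0]
force: [0.1, -0.1, 7.4]
grip_width: 57.7
grip_force: 64.9
time: 32.9
tool_pos: [513.1, -18.4, 217.5]
tcp_rot: [0.0, 0.707, 0.707, 0.0]
force: [0.5, 0.0, -1.1]
grip_width: 57.7
grip_force: 64.9
t 32.9 tcp [513.1 -18.4 217.5] yaw_y -0.02 z [ 9.e-04 -2.e-04 -1.e+00] w 57.7 F [ 0.5  0.  -1.1] gf 64.9 q [-0.17  0.23  2.   -0.    0.92 -0.17]
```

```bash
python3 -m handwheel '[{"dx":-0.0003,"dy":0.0003,"dz":-0.007,"rx":0,"ry":0,"rz":0,"jaw":1},{"dx":0,"dy":0,"dz":-0.005,"rx":0,"ry":0,"rz":0,"jaw":1},{"dx":0,"dy":0,"dz":-0.002,"rx":0,"ry":0,"rz":0,"jaw":1},{"dx":0,"dy":0,"dz":-0.0015,"rx":0,"ry":0,"rz":0,"jaw":1},{"dx":0,"dy":0,"dz":0,"rx":0,"ry":0,"rz":0,"jaw":1}]'
```

```text
time: 33.52
tool_pos: [512.5, -17.5, 201.8]
tcp_rot: [-0.0, 0.707, 0.707, -0.0]
force: [-2.9, 0.2, 2.9]
grip_width: 57.3
grip_force: 65.4
```

```bash
python3 -m handwheel '[{"dx":0,"dy":0,"dz":0,"rx":0,"ry":0,"rz":0,"jaw":-1},{"dx":0,"dy":0,"dz":0,"rx":0,"ry":0,"rz":0,"jaw":-1},{"dx":0,"dy":0,"dz":0,"rx":0,"ry":0,"rz":0,"jaw":-1},{"dx":0,"dy":0,"dz":0.05,"rx":0,"ry":0,"rz":0,"jaw":-1},{"dx":0,"dy":0,"dz":0.05,"rx":0,"ry":0,"rz":0,"jaw":-1},{"dx":0.0097,"dy":-0.0406,"dz":0.003,"rx":0,"ry":0,"rz":-0.0096,"jaw":-1},{"dx":0.0097,"dy":-0.0406,"dz":0.003,"rx":0,"ry":0,"rz":-0.0096,"jaw":-1},{"dx":0.0097,"dy":-0.0406,"dz":0.003,"rx":0,"ry":0,"rz":-0.0096,"jaw":-1},{"dx":0.0097,"dy":-0.0406,"dz":0.003,"rx":0,"ry":0,"rz":-0.0096,"jaw":-1},{"dx":0.0097,"dy":-0.0406,"dz":0.003,"rx":0,"ry":0,"rz":-0.0096,"jaw":-1},{"dx":0.0097,"dy":-0.0406,"dz":0.003,"rx":0,"ry":0,"rz":-0.0096,"jaw":-1},{"dx":0.0097,"dy":-0.0406,"dz":0.003,"rx":0,"ry":0,"rz":-0.0096,"jaw":-1},{"dx":0.0097,"dy":-0.0406,"dz":0.003,"rx":0,"ry":0,"rz":-0.0096,"jaw":-1},{"dx":0,"dy":0,"dz":0,"rx":0,"ry":0,"rz":0,"jaw":-1},{"dx":0,"dy":0,"dz":0,"rx":0,"ry":0,"rz":0,"jaw":-1}]'; python3 cyl.py w_d
```

```text
time: 35.4
tool_pos: [589.8, -342.0, 324.8]
tcp_rot: [-0.001, 0.734, 0.68, 0.0]
force: [0.7, 0.1, 0.1]
grip_width: 85.7
grip_force: 0.0
t 35.4 tcp [ 589.8 -342.   324.8] yaw_y -4.38 z [-9.0e-04  1.2e-03 -1.0e+00] w 85.7 F [0.7 0.1 0.1] gf 0.0 q [-0.63  0.41  1.53  0.    1.21 -0.55]
[ 802.6 -477.5   82.1   73.3  -89.4]
[ 595.6 -399.9   58.    24.3   -5.4]
[ 479.5 -395.8   62.1   23.2    8.5]
[ 591.7 -342.4   57.8   20.6   -4.3]
```

```bash
python3 -m handwheel '[{"dx":0.0018,"dy":-0.001,"dz":-0.04,"rx":0,"ry":0,"rz":0,"jaw":-1},{"dx":0,"dy":0,"dz":-0.04,"rx":0,"ry":0,"rz":0,"jaw":-1},{"dx":0,"dy":0,"dz":-0.04,"rx":0,"ry":0,"rz":0,"jaw":-1},{"dx":0,"dy":0,"dz":-0.0225,"rx":0,"ry":0,"rz":0,"jaw":-1},{"dx":0,"dy":0,"dz":0,"rx":0,"ry":0,"rz":0,"jaw":-1},{"dx":0,"dy":0,"dz":0,"rx":0,"ry":0,"rz":0,"jaw":1},{"dx":0,"dy":0,"dz":0,"rx":0,"ry":0,"rz":0,"jaw":1},{"dx":0,"dy":0,"dz":0,"rx":0,"ry":0,"rz":0,"jaw":1},{"dx":0,"dy":0,"dz":0,"rx":0,"ry":0,"rz":0,"jaw":1},{"dx":0,"dy":0,"dz":0,"rx":0,"ry":0,"rz":0,"jaw":1}]'; python3 -m handwheel '[{"dx":0,"dy":0,"dz":0.03,"rx":0,"ry":0,"rz":0,"jaw":1},{"dx":0,"dy":0,"dz":0.05,"rx":0,"ry":0,"rz":0,"jaw":1},{"dx":-0.0088,"dy":0.0413,"dz":0,"rx":0,"ry":0,"rz":0.0085,"jaw":1},{"dx":-0.0088,"dy":0.0413,"dz":0,"rx":0,"ry":0,"rz":0.0085,"jaw":1},{"dx":-0.0088,"dy":0.0413,"dz":0,"rx":0,"ry":0,"rz":0.0085,"jaw":1},{"dx":-0.0088,"dy":0.0413,"dz":0,"rx":0,"ry":0,"rz":0.0085,"jaw":1},{"dx":-0.0088,"dy":0.0413,"dz":0,"rx":0,"ry":0,"rz":0.0085,"jaw":1},{"dx":-0.0088,"dy":0.0413,"dz":0,"rx":0,"ry":0,"rz":0.0085,"jaw":1},{"dx":-0.0088,"dy":0.0413,"dz":0,"rx":0,"ry":0,"rz":0.0085,"jaw":1},{"dx":-0.0088,"dy":0.0413,"dz":0,"rx":0,"ry":0,"rz":0.0085,"jaw":1},{"dx":-0.0088,"dy":0.0413,"dz":0,"rx":0,"ry":0,"rz":0.0085,"jaw":1},{"dx":0,"dy":0,"dz":-0.03,"rx":0,"ry":0,"rz":0,"jaw":1},{"dx":0,"dy":0,"dz":-0.015,"rx":0,"ry":0,"rz":0,"jaw":1},{"dx":0,"dy":0,"dz":0,"rx":0,"ry":0,"rz":0,"jaw":1},{"dx":0,"dy":0,"dz":0,"rx":0,"ry":0,"rz":0,"jaw":1}]';  python3 - <<'E'
from h import *
st()
E
```

```text
time: 36.7
tool_pos: [593.3, -344.3, 186.3]
tcp_rot: [0.003, 0.734, 0.68, 0.001]
force: [-0.6, 0.3, 6.4]
grip_width: 57.1
grip_force: 64.8
time: 38.58
tool_pos: [513.2, 27.8, 218.5]
tcp_rot: [0.0, 0.707, 0.707, 0.0]
force: [-0.4, -0.1, -1.5]
grip_width: 57.4
grip_force: 64.5
t 38.58 tcp [513.2  27.8 218.5] yaw_y -0.04 z [ 1.e-03 -1.e-04 -1.e+00] w 57.4 F [-0.4 -0.1 -1.5] gf 64.5 q [-0.08  0.23  1.99  0.    0.92 -0.08]
```

```bash
python3 -m handwheel '[{"dx":-0.0003,"dy":0.001,"dz":-0.007,"rx":0,"ry":0,"rz":0,"jaw":1},{"dx":0,"dy":0,"dz":-0.005,"rx":0,"ry":0,"rz":0,"jaw":1},{"dx":0,"dy":0,"dz":-0.002,"rx":0,"ry":0,"rz":0,"jaw":1},{"dx":0,"dy":0,"dz":-0.0015,"rx":0,"ry":0,"rz":0,"jaw":1},{"dx":0,"dy":0,"dz":0,"rx":0,"ry":0,"rz":0,"jaw":1}]'
```

```text
time: 39.2
tool_pos: [512.4, 29.4, 203.3]
tcp_rot: [-0.0, 0.707, 0.707, -0.001]
force: [-4.5, 0.2, 5.0]
grip_width: 57.3
grip_force: 65.5
```

```bash
python3 -m handwheel '[{"dx":0,"dy":0,"dz":0,"rx":0,"ry":0,"rz":0,"jaw":-1},{"dx":0,"dy":0,"dz":0,"rx":0,"ry":0,"rz":0,"jaw":-1},{"dx":0,"dy":0,"dz":0,"rx":0,"ry":0,"rz":0,"jaw":-1},{"dx":0,"dy":0,"dz":0.05,"rx":0,"ry":0,"rz":0,"jaw":-1},{"dx":0,"dy":0,"dz":0.05,"rx":0,"ry":0,"rz":0,"jaw":-1},{"dx":-0.0034,"dy":-0.0425,"dz":0.002,"rx":0,"ry":0,"rz":0.0148,"jaw":-1},{"dx":-0.0034,"dy":-0.0425,"dz":0.002,"rx":0,"ry":0,"rz":0.0148,"jaw":-1},{"dx":-0.0034,"dy":-0.0425,"dz":0.002,"rx":0,"ry":0,"rz":0.0148,"jaw":-1},{"dx":-0.0034,"dy":-0.0425,"dz":0.002,"rx":0,"ry":0,"rz":0.0148,"jaw":-1},{"dx":-0.0034,"dy":-0.0425,"dz":0.002,"rx":0,"ry":0,"rz":0.0148,"jaw":-1},{"dx":-0.0034,"dy":-0.0425,"dz":0.002,"rx":0,"ry":0,"rz":0.0148,"jaw":-1},{"dx":-0.0034,"dy":-0.0425,"dz":0.002,"rx":0,"ry":0,"rz":0.0148,"jaw":-1},{"dx":-0.0034,"dy":-0.0425,"dz":0.002,"rx":0,"ry":0,"rz":0.0148,"jaw":-1},{"dx":-0.0034,"dy":-0.0425,"dz":0.002,"rx":0,"ry":0,"rz":0.0148,"jaw":-1},{"dx":-0.0034,"dy":-0.0425,"dz":0.002,"rx":0,"ry":0,"rz":0.0148,"jaw":-1},{"dx":0,"dy":0,"dz":0,"rx":0,"ry":0,"rz":0,"jaw":-1},{"dx":0,"dy":0,"dz":0,"rx":0,"ry":0,"rz":0,"jaw":-1}]'; python3 cyl.py w_e
```

```text
time: 41.32
tool_pos: [478.2, -395.3, 321.9]
tcp_rot: [-0.001, 0.653, 0.757, 0.0]
force: [-0.1, 0.5, 0.2]
grip_width: 85.6
grip_force: 0.0
t 41.33 tcp [ 478.2 -395.3  321.9] yaw_y 8.47 z [-6.0e-04  1.4e-03 -1.0e+00] w 85.6 F [-0.1  0.5  0.2] gf 0.0 q [-0.8   0.29  1.69  0.    1.16 -0.95]
[ 776.5 -511.1  123.8   33.5  -65.9]
[ 592.9 -401.6   60.7   20.8   -4.3]
[ 476.5 -396.8   58.2   21.4    9.8]
```

```bash
python3 -m handwheel '[{"dx":-0.0015,"dy":-0.0018,"dz":-0.04,"rx":0,"ry":0,"rz":0.015,"jaw":-1},{"dx":0,"dy":0,"dz":-0.04,"rx":0,"ry":0,"rz":0,"jaw":-1},{"dx":0,"dy":0,"dz":-0.04,"rx":0,"ry":0,"rz":0,"jaw":-1},{"dx":0,"dy":0,"dz":-0.0195,"rx":0,"ry":0,"rz":0,"jaw":-1},{"dx":0,"dy":0,"dz":0,"rx":0,"ry":0,"rz":0,"jaw":-1},{"dx":0,"dy":0,"dz":0,"rx":0,"ry":0,"rz":0,"jaw":1},{"dx":0,"dy":0,"dz":0,"rx":0,"ry":0,"rz":0,"jaw":1},{"dx":0,"dy":0,"dz":0,"rx":0,"ry":0,"rz":0,"jaw":1},{"dx":0,"dy":0,"dz":0,"rx":0,"ry":0,"rz":0,"jaw":1},{"dx":0,"dy":0,"dz":0,"rx":0,"ry":0,"rz":0,"jaw":1}]'; python3 -m handwheel '[{"dx":0,"dy":0,"dz":0.03,"rx":0,"ry":0,"rz":0,"jaw":1},{"dx":0,"dy":0,"dz":0.05,"rx":0,"ry":0,"rz":0,"jaw":1},{"dx":0.0033,"dy":0.0415,"dz":0,"rx":0,"ry":0,"rz":-0.0148,"jaw":1},{"dx":0.0033,"dy":0.0415,"dz":0,"rx":0,"ry":0,"rz":-0.0148,"jaw":1},{"dx":0.0033,"dy":0.0415,"dz":0,"rx":0,"ry":0,"rz":-0.0148,"jaw":1},{"dx":0.0033,"dy":0.0415,"dz":0,"rx":0,"ry":0,"rz":-0.0148,"jaw":1},{"dx":0.0033,"dy":0.0415,"dz":0,"rx":0,"ry":0,"rz":-0.0148,"jaw":1},{"dx":0.0033,"dy":0.0415,"dz":0,"rx":0,"ry":0,"rz":-0.0148,"jaw":1},{"dx":0.0033,"dy":0.0415,"dz":0,"rx":0,"ry":0,"rz":-0.0148,"jaw":1},{"dx":0.0033,"dy":0.0415,"dz":0,"rx":0,"ry":0,"rz":-0.0148,"jaw":1},{"dx":0.0033,"dy":0.0415,"dz":0,"rx":0,"ry":0,"rz":-0.0148,"jaw":1},{"dx":0.0033,"dy":0.0415,"dz":0,"rx":0,"ry":0,"rz":-0.0148,"jaw":1},{"dx":0.0033,"dy":0.0415,"dz":0,"rx":0,"ry":0,"rz":-0.0148,"jaw":1},{"dx":0,"dy":0,"dz":-0.03,"rx":0,"ry":0,"rz":0,"jaw":1},{"dx":0,"dy":0,"dz":-0.015,"rx":0,"ry":0,"rz":0,"jaw":1},{"dx":0,"dy":0,"dz":0,"rx":0,"ry":0,"rz":0,"jaw":1},{"dx":0,"dy":0,"dz":0,"rx":0,"ry":0,"rz":0,"jaw":1}]';  python3 - <<'E'
from h import *
st()
E
```

```text
time: 42.62
tool_pos: [478.1, -398.6, 185.9]
tcp_rot: [0.003, 0.647, 0.762, -0.0]
force: [0.3, -0.2, 6.4]
grip_width: 57.9
grip_force: 64.7
time: 44.75
tool_pos: [513.6, 58.5, 218.5]
tcp_rot: [0.0, 0.707, 0.707, 0.0]
force: [-0.5, 0.5, -0.7]
grip_width: 57.4
grip_force: 64.6
t 44.75 tcp [513.6  58.5 218.5] yaw_y -0.03 z [ 9.e-04 -1.e-04 -1.e+00] w 57.4 F [-0.5  0.5 -0.7] gf 64.6 q [-0.02  0.23  1.99 -0.    0.92 -0.02]
```

```bash
python3 -m handwheel '[{"dx":-0.0006,"dy":0.0004,"dz":-0.007,"rx":0,"ry":0,"rz":0,"jaw":1},{"dx":0,"dy":0,"dz":-0.005,"rx":0,"ry":0,"rz":0,"jaw":1},{"dx":0,"dy":0,"dz":-0.002,"rx":0,"ry":0,"rz":0,"jaw":1},{"dx":0,"dy":0,"dz":-0.0015,"rx":0,"ry":0,"rz":0,"jaw":1},{"dx":0,"dy":0,"dz":0,"rx":0,"ry":0,"rz":0,"jaw":1}]'
```

```text
time: 45.38
tool_pos: [512.6, 59.5, 203.0]
tcp_rot: [-0.0, 0.707, 0.707, -0.0]
force: [-3.5, 0.4, 4.9]
grip_width: 57.4
grip_force: 65.4
```

```bash
python3 -m handwheel '[{"dx":0,"dy":0,"dz":0,"rx":0,"ry":0,"rz":0,"jaw":-1},{"dx":0,"dy":0,"dz":0,"rx":0,"ry":0,"rz":0,"jaw":-1},{"dx":0,"dy":0,"dz":0,"rx":0,"ry":0,"rz":0,"jaw":-1},{"dx":0,"dy":0,"dz":0.05,"rx":0,"ry":0,"rz":0,"jaw":-1},{"dx":0,"dy":0,"dz":0.05,"rx":0,"ry":0,"rz":0,"jaw":-1},{"dx":0.0074,"dy":-0.0419,"dz":0.002,"rx":0,"ry":0,"rz":-0.0066,"jaw":-1},{"dx":0.0074,"dy":-0.0419,"dz":0.002,"rx":0,"ry":0,"rz":-0.0066,"jaw":-1},{"dx":0.0074,"dy":-0.0419,"dz":0.002,"rx":0,"ry":0,"rz":-0.0066,"jaw":-1},{"dx":0.0074,"dy":-0.0419,"dz":0.002,"rx":0,"ry":0,"rz":-0.0066,"jaw":-1},{"dx":0.0074,"dy":-0.0419,"dz":0.002,"rx":0,"ry":0,"rz":-0.0066,"jaw":-1},{"dx":0.0074,"dy":-0.0419,"dz":0.002,"rx":0,"ry":0,"rz":-0.0066,"jaw":-1},{"dx":0.0074,"dy":-0.0419,"dz":0.002,"rx":0,"ry":0,"rz":-0.0066,"jaw":-1},{"dx":0.0074,"dy":-0.0419,"dz":0.002,"rx":0,"ry":0,"rz":-0.0066,"jaw":-1},{"dx":0.0074,"dy":-0.0419,"dz":0.002,"rx":0,"ry":0,"rz":-0.0066,"jaw":-1},{"dx":0.0074,"dy":-0.0419,"dz":0.002,"rx":0,"ry":0,"rz":-0.0066,"jaw":-1},{"dx":0.0074,"dy":-0.0419,"dz":0.002,"rx":0,"ry":0,"rz":-0.0066,"jaw":-1},{"dx":0,"dy":0,"dz":0,"rx":0,"ry":0,"rz":0,"jaw":-1},{"dx":0,"dy":0,"dz":0,"rx":0,"ry":0,"rz":0,"jaw":-1}]'; python3 cyl.py w_f
```

```text
time: 47.62
tool_pos: [593.8, -401.1, 323.7]
tcp_rot: [-0.001, 0.732, 0.681, 0.0]
force: [-0.7, 0.8, 0.0]
grip_width: 85.3
grip_force: 0.0
t 47.62 tcp [ 593.8 -401.1  323.7] yaw_y -4.15 z [-9.0e-04  1.4e-03 -1.0e+00] w 85.3 F [-0.7  0.8  0. ] gf 0.0 q [-0.69  0.48  1.44  0.    1.23 -0.62]
[ 595.1 -402.    58.3   20.6   -4.1]
```

```bash
python3 -m handwheel '[{"dx":0.0013,"dy":-0.0014,"dz":-0.04,"rx":0,"ry":0,"rz":0,"jaw":-1},{"dx":0,"dy":0,"dz":-0.04,"rx":0,"ry":0,"rz":0,"jaw":-1},{"dx":0,"dy":0,"dz":-0.04,"rx":0,"ry":0,"rz":0,"jaw":-1},{"dx":0,"dy":0,"dz":-0.0215,"rx":0,"ry":0,"rz":0,"jaw":-1},{"dx":0,"dy":0,"dz":0,"rx":0,"ry":0,"rz":0,"jaw":-1},{"dx":0,"dy":0,"dz":0,"rx":0,"ry":0,"rz":0,"jaw":1},{"dx":0,"dy":0,"dz":0,"rx":0,"ry":0,"rz":0,"jaw":1},{"dx":0,"dy":0,"dz":0,"rx":0,"ry":0,"rz":0,"jaw":1},{"dx":0,"dy":0,"dz":0,"rx":0,"ry":0,"rz":0,"jaw":1},{"dx":0,"dy":0,"dz":0,"rx":0,"ry":0,"rz":0,"jaw":1}]'; python3 -m handwheel '[{"dx":0,"dy":0,"dz":0.03,"rx":0,"ry":0,"rz":0,"jaw":1},{"dx":0,"dy":0,"dz":0.05,"rx":0,"ry":0,"rz":0,"jaw":1},{"dx":-0.0069,"dy":0.041,"dz":0,"rx":0,"ry":0,"rz":0.006,"jaw":1},{"dx":-0.0069,"dy":0.041,"dz":0,"rx":0,"ry":0,"rz":0.006,"jaw":1},{"dx":-0.0069,"dy":0.041,"dz":0,"rx":0,"ry":0,"rz":0.006,"jaw":1},{"dx":-0.0069,"dy":0.041,"dz":0,"rx":0,"ry":0,"rz":0.006,"jaw":1},{"dx":-0.0069,"dy":0.041,"dz":0,"rx":0,"ry":0,"rz":0.006,"jaw":1},{"dx":-0.0069,"dy":0.041,"dz":0,"rx":0,"ry":0,"rz":0.006,"jaw":1},{"dx":-0.0069,"dy":0.041,"dz":0,"rx":0,"ry":0,"rz":0.006,"jaw":1},{"dx":-0.0069,"dy":0.041,"dz":0,"rx":0,"ry":0,"rz":0.006,"jaw":1},{"dx":-0.0069,"dy":0.041,"dz":0,"rx":0,"ry":0,"rz":0.006,"jaw":1},{"dx":-0.0069,"dy":0.041,"dz":0,"rx":0,"ry":0,"rz":0.006,"jaw":1},{"dx":-0.0069,"dy":0.041,"dz":0,"rx":0,"ry":0,"rz":0.006,"jaw":1},{"dx":-0.0069,"dy":0.041,"dz":0,"rx":0,"ry":0,"rz":0.006,"jaw":1},{"dx":0,"dy":0,"dz":-0.03,"rx":0,"ry":0,"rz":0,"jaw":1},{"dx":0,"dy":0,"dz":-0.015,"rx":0,"ry":0,"rz":0,"jaw":1},{"dx":0,"dy":0,"dz":0,"rx":0,"ry":0,"rz":0,"jaw":1},{"dx":0,"dy":0,"dz":0,"rx":0,"ry":0,"rz":0,"jaw":1}]';  python3 - <<'E'
from h import *
st()
E
```

```text
time: 48.92
tool_pos: [596.7, -403.9, 186.5]
tcp_rot: [0.003, 0.732, 0.681, 0.0]
force: [-0.2, 0.1, 7.0]
grip_width: 57.4
grip_force: 64.7
time: 51.18
tool_pos: [513.0, 88.7, 218.5]
tcp_rot: [0.0, 0.708, 0.707, 0.0]
force: [-0.3, -0.2, -1.5]
grip_width: 57.6
grip_force: 64.4
t 51.17 tcp [513.   88.7 218.5] yaw_y -0.07 z [ 0.0011  0.     -1.    ] w 57.6 F [-0.3 -0.2 -1.5] gf 64.4 q [0.04 0.24 1.98 0.   0.92 0.04]
```

```bash
python3 -m handwheel '[{"dx":0,"dy":0.0002,"dz":-0.007,"rx":0,"ry":0,"rz":0,"jaw":1},{"dx":0,"dy":0,"dz":-0.005,"rx":0,"ry":0,"rz":0,"jaw":1},{"dx":0,"dy":0,"dz":-0.002,"rx":0,"ry":0,"rz":0,"jaw":1},{"dx":0,"dy":0,"dz":-0.0015,"rx":0,"ry":0,"rz":0,"jaw":1},{"dx":0,"dy":0,"dz":0,"rx":0,"ry":0,"rz":0,"jaw":1}]'
python3 -m handwheel '[{"dx":0,"dy":0,"dz":0,"rx":0,"ry":0,"rz":0,"jaw":-1},{"dx":0,"dy":0,"dz":0,"rx":0,"ry":0,"rz":0,"jaw":-1},{"dx":0,"dy":0,"dz":0,"rx":0,"ry":0,"rz":0,"jaw":-1},{"dx":0,"dy":0,"dz":0.05,"rx":0,"ry":0,"rz":0,"jaw":-1},{"dx":0,"dy":0,"dz":0.05,"rx":0,"ry":0,"rz":0,"jaw":-1},{"dx":-0.028,"dy":-0.0166,"dz":0.01,"rx":0,"ry":0,"rz":0,"jaw":-1},{"dx":-0.028,"dy":-0.0166,"dz":0.01,"rx":0,"ry":0,"rz":0,"jaw":-1},{"dx":-0.028,"dy":-0.0166,"dz":0.01,"rx":0,"ry":0,"rz":0,"jaw":-1},{"dx":-0.028,"dy":-0.0166,"dz":0.01,"rx":0,"ry":0,"rz":0,"jaw":-1},{"dx":-0.028,"dy":-0.0166,"dz":0.01,"rx":0,"ry":0,"rz":0,"jaw":-1},{"dx":0,"dy":0,"dz":0,"rx":0,"ry":0,"rz":0,"jaw":-1},{"dx":0,"dy":0,"dz":0,"rx":0,"ry":0,"rz":0,"jaw":-1}]'; python3 - <<'E'
from h import *
import pickle
s,R=st()
im,c=shot("wrist","w_done"); pickle.dump(c,open("w_done.p","wb"))
for b in blobs(im,(12,90,60),(32,255,255),200,4000,k=17): print(rect(c,b,38))
g=cv2.cvtColor(im,cv2.COLOR_RGB2GRAY)
print("bar grip @34")
for b in blobs(im,(0,0,0),(180,255,100),300,4000,roi=(240,90,320,240),k=1): print(rect(c,b,34),cv2.boundingRect(b))
E
```

```text
time: 51.8
tool_pos: [512.5, 89.4, 203.5]
tcp_rot: [-0.0, 0.707, 0.707, -0.001]
force: [-5.1, -0.9, 6.6]
grip_width: 57.3
grip_force: 65.6
time: 53.3
tool_pos: [372.8, 6.4, 352.5]
tcp_rot: [0.0, 0.707, 0.707, 0.0]
force: [0.6, -0.6, 0.5]
grip_width: 85.4
grip_force: 0.0
t 53.3 tcp [372.8   6.4 352.5] yaw_y -0.03 z [ 1.2e-03  2.0e-04 -1.0e+00] w 85.4 F [ 0.6 -0.6  0.5] gf 0.0 q [-0.17 -0.31  2.22  0.    1.23 -0.17]
bar grip @34
[367.7  10.3  59.2  16.2  89.2] (263, 153, 18, 62)
[346.3  24.  139.6  17.9  89. ] (240, 90, 19, 150)
```

View pics/w_done.png

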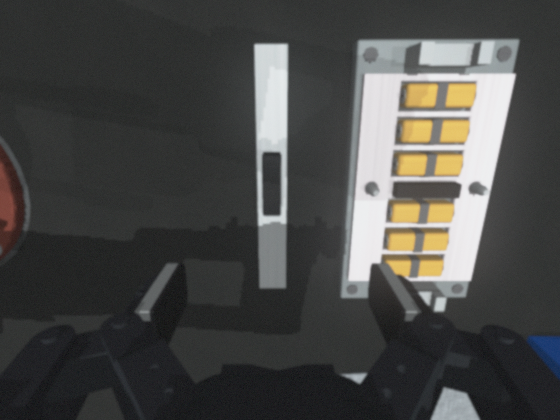

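All six cylinders sit in the pockets. The bar lies at columns 255-288, rows 43-288. I'll measure its centre against the fixture before fetching it.

```bash
python3 - <<'E'
from h import *
import pickle
c=pickle.load(open("w_done.p","rb")); im=cv2.imread("pics/w_done.png"); g=cv2.cvtColor(im,cv2.COLOR_BGR2GRAY).astype(float)
def edges(u,a,b):
    d=np.diff(g[a:b,u]); i=np.abs(d).argmax(); return a+i+.5
T=[(u,edges(u,36,52)) for u in (260,265,270,275,280)]; B=[(u,edges(u,278,298)) for u in (263,268,272,278,282)]
print("bar ends",np.median(cast(c,T,12)[:,1]),np.median(cast(c,B,12)[:,1]))
F=[(u,edges(u,34,46)) for u in (380,390,400)]; G=[(u,edges(u,292,303)) for u in (350,360)]
print("fix ends",cast(c,F,20)[:,1],cast(c,G,20)[:,1])
for v in (100,130,240,270):
    d=np.diff(g[v,245:300]); i,j=d.argmax(),d.argmin(); P=cast(c,[(245.5+i,v),(245.5+j,v)],12); print(v,P[:,:2].round(1).tolist(),P[:,0].mean())
G=[(u,v) for u in (265,272,278) for v in (edges(u,146,160),edges(u,208,222))]
print("grip top ends",cast(c,G,34)[:,1].round(1))
E
```

```text
bar ends 132.97204532205583 -116.89577177754872
fix ends [135.74453128 134.98493232 135.76590198] [-123.2265167  -123.22991358]
100 [[351.8, 85.5], [381.6, 85.6]] 366.68933035647035
130 [[352.2, 58.3], [381.8, 58.3]] 367.0113337700481
240 [[352.0, -56.9], [381.9, -56.9]] 366.94395408824533
270 [[352.4, -93.2], [382.3, -93.2]] 367.32497166587547
grip top ends [ 41.2 -19.7  41.2 -20.7  41.2 -20.7]
```

```bash
python3 -m handwheel '[{"dx":-0.0058,"dy":0.0012,"dz":-0.04,"rx":0,"ry":0,"rz":0,"jaw":-1},{"dx":0,"dy":0,"dz":-0.04,"rx":0,"ry":0,"rz":0,"jaw":-1},{"dx":0,"dy":0,"dz":-0.04,"rx":0,"ry":0,"rz":0,"jaw":-1},{"dx":0,"dy":0,"dz":-0.0395,"rx":0,"ry":0,"rz":0,"jaw":-1},{"dx":0,"dy":0,"dz":0,"rx":0,"ry":0,"rz":0,"jaw":-1},{"dx":0,"dy":0,"dz":0,"rx":0,"ry":0,"rz":0,"jaw":-1},{"dx":0,"dy":0,"dz":0,"rx":0,"ry":0,"rz":0,"jaw":1},{"dx":0,"dy":0,"dz":0,"rx":0,"ry":0,"rz":0,"jaw":1},{"dx":0,"dy":0,"dz":0,"rx":0,"ry":0,"rz":0,"jaw":1},{"dx":0,"dy":0,"dz":0,"rx":0,"ry":0,"rz":0,"jaw":1},{"dx":0,"dy":0,"dz":0,"rx":0,"ry":0,"rz":0,"jaw":1},{"dx":0,"dy":0,"dz":0,"rx":0,"ry":0,"rz":0,"jaw":1},{"dx":0,"dy":0,"dz":0,"rx":0,"ry":0,"rz":0,"jaw":1},{"dx":0,"dy":0,"dz":0,"rx":0,"ry":0,"rz":0,"jaw":1}]'; python3 -m handwheel '[{"dx":0,"dy":0,"dz":0.02,"rx":0,"ry":0,"rz":0,"jaw":1},{"dx":0,"dy":0,"dz":0.04,"rx":0,"ry":0,"rz":0,"jaw":1},{"dx":0,"dy":0,"dz":0.04,"rx":0,"ry":0,"rz":0,"jaw":1},{"dx":0.03,"dy":-0.0019,"dz":0,"rx":0,"ry":0,"rz":0,"jaw":1},{"dx":0.03,"dy":0,"dz":0,"rx":0,"ry":0,"rz":0,"jaw":1},{"dx":0.03,"dy":0,"dz":0,"rx":0,"ry":0,"rz":0,"jaw":1},{"dx":0.03,"dy":0,"dz":0,"rx":0,"ry":0,"rz":0,"jaw":1},{"dx":0.0256,"dy":0,"dz":0,"rx":0,"ry":0,"rz":0,"jaw":1},{"dx":0,"dy":0,"dz":-0.02,"rx":0,"ry":0,"rz":0,"jaw":1},{"dx":0,"dy":0,"dz":-0.015,"rx":0,"ry":0,"rz":0,"jaw":1},{"dx":0,"dy":0,"dz":0,"rx":0,"ry":0,"rz":0,"jaw":1},{"dx":0,"dy":0,"dz":0,"rx":0,"ry":0,"rz":0,"jaw":1},{"dx":0,"dy":0,"dz":0,"rx":0,"ry":0,"rz":0,"jaw":1}]'; python3 - <<'E'
from h import *
import pickle
st(); im,c=shot("wrist","w_bar"); pickle.dump(c,open("w_bar.p","wb"))
E
```

```text
time: 55.1
tool_pos: [367.3, 7.5, 193.6]
tcp_rot: [0.0, 0.707, 0.707, 0.0]
force: [-0.7, 0.3, 6.4]
grip_width: 16.2
grip_force: 61.1
time: 56.72
tool_pos: [512.6, 5.6, 258.8]
tcp_rot: [0.001, 0.707, 0.707, 0.001]
force: [-0.4, 0.2, -5.2]
grip_width: 16.5
grip_force: 59.9
t 56.73 tcp [512.6   5.6 258.8] yaw_y -0.01 z [ 1.8e-03 -2.0e-04 -1.0e+00] w 16.5 F [-0.4  0.2 -5.2] gf 59.9 q [-0.13  0.16  1.98 -0.    1.   -0.13]
```

```bash
python3 -m handwheel '[{"dx":0,"dy":0,"dz":-0.008,"rx":0,"ry":0,"rz":0,"jaw":1},{"dx":0,"dy":0,"dz":-0.006,"rx":0,"ry":0,"rz":0,"jaw":1},{"dx":0,"dy":0,"dz":-0.004,"rx":0,"ry":0,"rz":0,"jaw":1},{"dx":0,"dy":0,"dz":-0.003,"rx":0,"ry":0,"rz":0,"jaw":1},{"dx":0,"dy":0,"dz":0,"rx":0,"ry":0,"rz":0,"jaw":1},{"dx":0,"dy":0,"dz":0,"rx":0,"ry":0,"rz":0,"jaw":1}]'; python3 -m handwheel '[{"dx":0,"dy":0,"dz":-0.0015,"rx":0,"ry":0,"rz":0,"jaw":1},{"dx":0,"dy":0,"dz":-0.001,"rx":0,"ry":0,"rz":0,"jaw":1},{"dx":0,"dy":0,"dz":0,"rx":0,"ry":0,"rz":0,"jaw":1}]'
```

```text
time: 57.52
tool_pos: [512.4, 5.7, 237.0]
tcp_rot: [0.0, 0.707, 0.707, 0.0]
force: [-0.2, -0.7, -6.1]
grip_width: 16.1
grip_force: 60.0
time: 57.9
tool_pos: [512.7, 5.6, 235.6]
tcp_rot: [0.0, 0.707, 0.707, 0.0]
force: [-2.8, 0.7, 5.8]
grip_width: 16.3
grip_force: 61.3
```

```bash
python3 -m handwheel '[{"dx":0,"dy":0,"dz":0,"rx":0,"ry":0,"rz":0,"jaw":-1},{"dx":0,"dy":0,"dz":0,"rx":0,"ry":0,"rz":0,"jaw":-1},{"dx":0,"dy":0,"dz":0,"rx":0,"ry":0,"rz":0,"jaw":-1},{"dx":0,"dy":0,"dz":0,"rx":0,"ry":0,"rz":0,"jaw":-1},{"dx":0,"dy":0,"dz":0.04,"rx":0,"ry":0,"rz":0,"jaw":-1},{"dx":0,"dy":0,"dz":0.05,"rx":0,"ry":0,"rz":0,"jaw":-1},{"dx":0,"dy":0,"dz":0.05,"rx":0,"ry":0,"rz":0,"jaw":-1},{"dx":0,"dy":0,"dz":0.03,"rx":0,"ry":0,"rz":0,"jaw":-1},{"dx":0,"dy":0,"dz":0,"rx":0,"ry":0,"rz":0,"jaw":-1},{"dx":0,"dy":0,"dz":0,"rx":0,"ry":0,"rz":0,"jaw":-1},{"dx":0,"dy":0,"dz":0,"rx":0,"ry":0,"rz":0,"jaw":-1}]'; python3 - <<'E'
from h import *
import pickle
st(); im,c=shot("wrist","w_fin"); pickle.dump(c,open("w_fin.p","wb"))
t,_=shot("scene","s_fin")
cv2.imwrite("pics/fin.png",np.hstack([im[30:330,150:400],cv2.resize(t[160:320,130:400],(506,300))])[:,:,::-1])
E
```

```text
time: 59.28
tool_pos: [511.6, 5.8, 402.0]
tcp_rot: [-0.002, 0.707, 0.707, -0.001]
force: [-0.3, -0.4, 1.4]
grip_width: 85.7
grip_force: 0.0
t 59.27 tcp [511.6   5.8 402. ] yaw_y -0.01 z [-4.3e-03  5.0e-04 -1.0e+00] w 85.7 F [-0.3 -0.4  1.4] gf 0.0 q [-0.13 -0.02  1.88 -0.    1.29 -0.13]
```

View pics/fin.png

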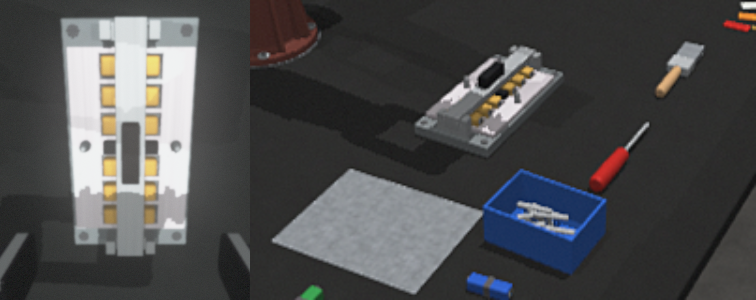

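The bar lies in both notches over six seated cylinders, and the bystanders haven't moved. I'll check centring before handing in.

```bash
python3 - <<'E'
from h import *
import pickle
c=pickle.load(open("w_fin.p","rb")); im=cv2.imread("pics/w_fin.png"); g=cv2.cvtColor(im,cv2.COLOR_BGR2GRAY).astype(float)
def e(u,a,b):
    i=np.abs(np.diff(g[a:b,u])).argmax(); return a+i+.5
T=[(u,e(u,40,52)) for u in (270,275,282,290)]; B=[(u,e(u,278,292)) for u in (272,277,282,288)]
print("bar y",cast(c,T,54)[:,1].round(1),cast(c,B,54)[:,1].round(1))
F=[(u,e(u,40,56)) for u in (220,230,330,340)]; G=[(u,e(u,265,282)) for u in (232,240,315,325)]
print("fix y",cast(c,F,20)[:,1].round(1),cast(c,G,20)[:,1].round(1))
E
```

```text
bar y [131.1 131.1 131.1 131.1] [-118.4 -118.4 -118.3 -118.3]
fix y [135.  135.  135.1 135.1] [-124.5 -123.  -122.7 -122.7]
```

Bar centre is at y=6.4 and the fixture centre at 6.1, so it's centred. Handing in.

```bash
python3 -c "
from station import manip
print(manip.finish_job())"
```

```text
the job is handed in; nothing more can be done
None
```

The job is handed in after about 59 s of robot time: the nest plate is flush on its pins, all six lock cylinders are down in their pockets, the clamp bar is back in both notches and centred lengthwise to within about 0.5 mm, and the bystanders and look-alikes were left untouched.

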